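Deburr the mouth of the red adapter sleeve

ROBOT

A 6-joint arm with a two-finger parallel gripper is mounted at the origin on the work surface. World frame = base frame: x ahead of the robot, y to its left, z up, the work surface at z = 0. Lengths are in m, angles in rad, forces in N, time in s.
With the tool pointing down it reaches from about 0.35 to 0.975 m from the base axis. Payload 17.4 kg.
Tool frame: the origin (TCP) lies at the very end of the fingers, on their centre line; the grasp point (between the pads) lies 19 mm behind it; z points along the fingers, y is the direction in which the jaws open and shut (so a half turn about z gives the same grasp; the last joint's range is limited). The gripper opens to 85 mm and grips with 20 to 120 N. Pads are 22 mm wide; open, the fingers measure 114 mm over their backs; the gripper's body (76 mm by 85 mm) begins 54 mm behind the grasp point. The pads swing forward as they close: fully open they stand 13 mm farther back than shut.
Start: joints at [1.094, 0.116, 1.442, -0, 1.584, -0.038], TCP at [0.287, 0.611, 0.198] pointing down, gripper open.
Joint ranges: [-2.83, 2.83], [-0.83, 2.19], [0.07, 2.5], [-1.14, 4.28], [0.01, 3], [-2.97, 2.97]. Speed limits (rad/s): [1.89, 1.89, 2.22, 3.14, 3.14, 3.14].

INTERFACE

Orientations are given as a unit quaternion [x, y, z, w].
In Python, from rig import * gives the robot as it stands.
- The arm moves only by the tool play_rows, never from a script. Its argument "rows" is a list of rows, each a list of 5 numbers: the finger opening in mm, from 0 to 85.4, then the shift along the tool's x, y, z in units of 25 mm (1.0 is 25 mm), then the turn about the tool's z in units of 10 degrees (1.0 is 10 degrees). A call has 1 to 5 rows; each row is the pose to reach, as a shift and turn from the pose commanded when the call began, along the tool's axes at that moment; what a row does not reach only later rows make up. A row lasts 1/8 s, in which the tool goes at most 62.5 mm and 10.7 degrees, less where a joint would pass 70% of its speed; a pose out of reach is approached as far as the arm can. A call with a gripper value outside its range is refused whole. The fingers move at their own pace and stop on an object; "squeeze" is the grip in N (left out, the last holds). Time passes only in rows, so rows that repeat a pose let the fingers close. It gives the time, the measured TCP pose, the force and the opening at its end, in the units of the state.
- state(): the state, without advancing time (a new reading comes with each control period).
- get_image(name): name is "side" or "top" or "wrist"; returns (picture, depth): 420x560x3 uint8, red, green, blue; 420x560 float32, m along the optical axis (not along the pixel's ray), 0 where there is no reading.
- get_calibration(name): a dict with "fx", "fy", "cx", "cy" (pixels), "dist" ([k1, k2, p1, p2, k3] as OpenCV has them; the pictures are not rectified), "xyz" and "attitude" of the camera in the world. Camera axes: x right, y up, looking along -z (the intrinsics and any distortion apply to the point x, -y, -z); pixel columns grow to the right and rows downward; lengths in m; the calibration is good to about 2 mm. A picture is of the moment at which its call begins: read the wrist's pose just before it. get_calibration takes no time and is no camera call; for the wrist camera it gives the pose at the moment of the call.
- close_job(): hands the job in, once; it reports no verdict.
The state is a dict: "time": time; "joint_positions": joint angles; "joint_vel": joint speeds; "effort": joint torques, N m; "eef_pos": TCP position; "tool_rot": TCP orientation; "wrist_force": force on the tool from outside, world axes, zero at the start; "moment": the same for the moment, N m; "gripper_width": opening from 0.0 (shut) to 1.0 (fully open).
Only numpy, scipy, OpenCV 4.12 (cv2) and the standard library are available. Lean on these libraries where they do the work, as an engineer would, in place of code of your own. Each camera call takes 0.05 s, during which the arm holds its last target.

TASK

Take the yellow-handled deburring tool from its white stand and run its cone slowly, with steady gentle pressure (enough to push the sprung sleeve down a few millimetres), once right round the inner edge of the red sleeve's mouth: start at the white mark on its rim, go anticlockwise as seen from above, and finish back at the mark. Then put the tool back in its stand and let go. Leave the blue sleeve, already finished, alone.

Things in the scene. Friction and masses are not known exactly. Their poses are not given: they have to be found in the camera images.
- deburrer: Tool, 0.15 kg, upright in the stand. Origin: lowest point of its steel cone; z up its axis. From there up: 45 deg cone, 4 mm across at 0, 27 mm at 11.5 mm; neck 12 mm across at 14-21 mm; body 27 mm across at 30-45 mm; black guard disc 50 mm across at 45-51 mm; yellow square handle 28 x 28 mm (sides along x and y) at 51-131 mm, best gripped near 100 mm.
- tool_stand: White stand, fixed: upright tube 68 mm across, top 60 mm above the bench, on a dark foot 100 mm across. Origin: centre of the underside. The hole in its top is 40 mm across, open down to the foot (8 mm thick). The tool's guard disc rests on the tube's top, so the tool's origin is then 15 mm above this one.
- red_sleeve: Red tube, outside 80, bore 60, 65 mm high, in a round nest. Origin: centre of its lower end; rim 65 mm above it, 90 mm above the bench. White 8 mm mark on the rim's top at its own -x; its -y side comes next anticlockwise. Sprung: moves straight down up to 20 mm (1.7 N, then 0.35 N per mm). With the tool's axis 22 mm off the bore's, the cone meets the edge with its point 6 mm below the rim.
- blue_sleeve: Finished sleeve, blue, of the same shape in the same kind of sprung nest (104 mm across, fixed); not to be touched. Origin and axes as for the red sleeve.

How it is judged:
By the outcome, as a careful person would: the job done as asked, in the order asked, and still so for the second after the job is handed in, with the robot touching nothing.
It also fails if it takes over 64 s, if anything falls off the work surface, if the arm or the gripper's body presses on something with over 40 N, if the wrist force passes 120 N, or if a joint passes its speed limit or range.

## Working session

There is one attempt and no reset: what is moved stays moved. The work goes in short steps, Python scripts to look and compute and a tool call to move; the robot and the scene stay as the last step left them, time stands still between calls to the robot, and variables do not carry over. Pictures are saved under pics/ and viewed, and the job is handed in when it is done.

Besides the shell and the picture viewer there is one more tool, called after "Call:" in YAML: its name, and indented under it one key for each argument. play_rows: Moves the arm, as the interface text tells. Its arguments: {"type":"object","properties":{"rows":{"type":"array","items":{"type":"array","items":{"type":"number"}}},"squeeze":{"type":"number"}},"required":["rows"]}

```bash
ls; mkdir -p pics
python3 - <<'E'
from rig import *
import cv2
s=state();print(s)
for n in ["top","side","wrist"]:
    c=get_calibration(n);print(n,c)
    p,d=get_image(n)
    cv2.imwrite(f"pics/{n}0.png",p[:,:,::-1]);
    import numpy as np
    np.savez(f"{n}0.npz",p=p,d=d)
print(state()["time"])
E
```

```text
pics
{'time': 0.0, 'joint_positions': array([ 1.09423821e+00,  1.16541531e-01,  1.44227420e+00,  6.45693411e-07,
        1.58402717e+00, -3.78131096e-02]), 'joint_vel': array([ 4.16900439e-04,  1.01693283e-03,  1.97380259e-04, -1.13934765e-03,
       -3.56452808e-04,  9.68082321e-05]), 'effort': array([-5.20840276e-04, -7.31963897e+01, -6.32475901e+01, -1.52794445e-05,
        6.20728824e-03, -2.51069292e-05]), 'eef_pos': array([0.28664882, 0.61084801, 0.19681921]), 'tool_rot': array([ 2.17617163e-01,  9.76034005e-01, -6.04481031e-04, -1.59318499e-04]), 'wrist_force': array([ 0.0783936 , -0.08514232,  0.27682044]), 'moment': array([0.00280904, 0.00741   , 0.01689214]), 'gripper_width': 0.9983492832104522}
top {'fx': 397.25404894815534, 'fy': 397.25404894815534, 'cx': 276.169248139054, 'cy': 208.09621669146375, 'dist': array([-0.10630385,  0.        ,  0.        ,  0.        ,  0.        ]), 'xyz': array([0.49555358, 0.02605496, 0.79333034]), 'attitude': array([ 0.03312412, -0.02249525, -0.70625906,  0.70682027])}
side {'fx': 449.99986284258097, 'fy': 449.99986284258097, 'cx': 281.60011065858384, 'cy': 211.57868010440993, 'dist': array([-0.0349552,  0.       ,  0.       ,  0.       ,  0.       ]), 'xyz': array([ 0.08147515, -0.423172  ,  0.50626664]), 'attitude': array([ 0.42392577, -0.18608908, -0.34621285,  0.81596229])}
wrist {'fx': 300.70995768732337, 'fy': 300.70995768732337, 'cx': 278.1456371703416, 'cy': 205.21016878196812, 'dist': array([-0.05788082,  0.        ,  0.        ,  0.        ,  0.        ]), 'xyz': array([0.2165518 , 0.64252056, 0.37289048]), 'attitude': array([-0.13039512, -0.08220231,  0.53010781,  0.8338019 ])}
0.15
```

View pics/top0.png

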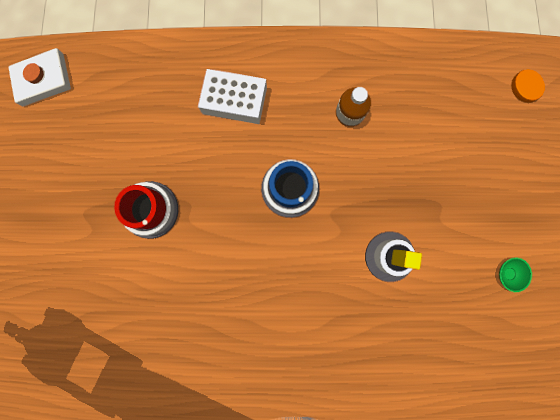

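View pics/side0.png

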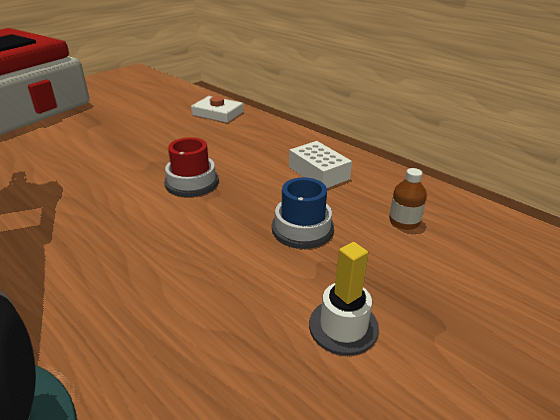

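View pics/wrist0.png

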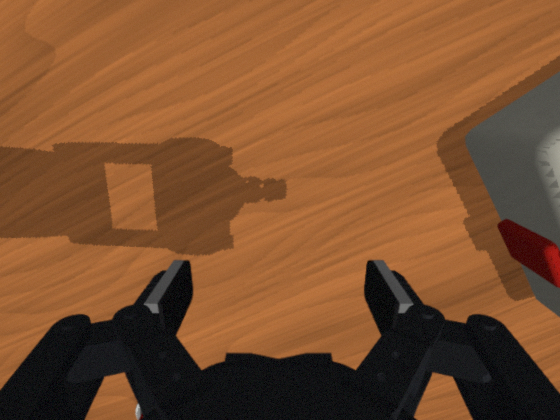

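The top view shows the red sleeve around (140,208) with its mark near (145,222), the blue sleeve at (290,185), and the tool with its yellow top near (413,260). The side view shows the tool upright in its stand at (348,290). Next I'll measure.

```bash
cat > h.py <<'E'
import numpy as np,cv2
from scipy.spatial.transform import Rotation as R
from rig import *
def rays(c,uv):
    K=np.array([[c['fx'],0,c['cx']],[0,c['fy'],c['cy']],[0,0,1.]])
    n=cv2.undistortPoints(np.array(uv,float).reshape(-1,1,2),K,np.array(c['dist'])).reshape(-1,2)
    v=np.c_[n[:,0],-n[:,1],-np.ones(len(n))]
    return R.from_quat(c['attitude']).apply(v)
def onplane(c,uv,z):
    d=rays(c,uv);o=np.array(c['xyz'])
    return o+d*((z-o[2])/d[:,2])[:,None]
def circ(P):
    A=np.c_[2*P[:,:2],np.ones(len(P))];b=(P[:,:2]**2).sum(1)
    for _ in range(5):
        s=np.linalg.lstsq(A,b,rcond=None)[0];r=np.sqrt(s[2]+s[0]**2+s[1]**2)
        e=np.abs(np.hypot(*(P[:,:2]-s[:2]).T)-r)
        k=e<max(2.5*np.median(e),5e-4)
        A=np.c_[2*P[k][:,:2],np.ones(k.sum())];b=(P[k][:,:2]**2).sum(1)
    return s[:2],r,np.median(e),k.sum()
def cloud(c,d):
    v,u=np.nonzero(d>0)
    r=rays(c,np.c_[u,v]);P=np.array(c['xyz'])+r*d[v,u][:,None]
    return u,v,P
E
python3 - <<'E'
from h import *
for n in ["top","side"]:
    f=np.load(n+"0.npz");p,d=f['p'],f['d'];c=get_calibration(n)
    u,v,P=cloud(c,d);hsv=cv2.cvtColor(p,cv2.COLOR_RGB2HSV)[v,u].astype(int)
    h,s,V=hsv.T
    M={'red':((h<6)|(h>174))&(s>180)&(V>60),'blue':(h>100)&(h<118)&(s>120)&(V>40),'yel':(h>22)&(h<34)&(s>150),
     'white':(s<50)&(V>150)}
    for k,m in M.items():
        Q=P[m];
        if k in('red','blue'):
            a=m&(P[:,2]>.083)&(P[:,2]<.097);a&=(P[:,0]>.3)&(P[:,0]<.62)
            # rim
            q=P[a];print(n,k,len(q),q.mean(0),q[:,2].max(),np.median(q[:,2]))
            mid=(q.max(0)+q.min(0))/2;print('  bb mid',mid,'size',q.max(0)-q.min(0))
            img=np.zeros(d.shape,np.uint8);img[v[a],u[a]]=255
            cs,_=cv2.findContours(img,cv2.RETR_EXTERNAL,cv2.CHAIN_APPROX_NONE)
            cc=max(cs,key=cv2.contourArea)[:,0]
            print('  circ',circ(onplane(c,cc,.09)))
            w=M['white']&(np.hypot(P[:,0]-mid[0],P[:,1]-mid[1])<.045)&(P[:,2]>.08)
            print('  mark',w.sum(),P[w].mean(0) if w.any() else 0, np.c_[u,v][w].mean(0) if w.any() else 0)
            if w.any(): print('   plane', onplane(c,[np.c_[u,v][w].mean(0)],.09))
        if k=='yel':
            a=m&(P[:,2]>.138);q=P[a];print(n,'yel top',len(q),q.mean(0),q[:,2].max(),np.median(q[:,2]))
            img=np.zeros(d.shape,np.uint8);img[v[a],u[a]]=255
            cs,_=cv2.findContours(img,cv2.RETR_EXTERNAL,cv2.CHAIN_APPROX_NONE)
            cc=max(cs,key=cv2.contourArea)[:,0].astype(float)
            X=onplane(c,cc,.146)[:,:2]*1000
            print('  rect',cv2.minAreaRect(X.astype(np.float32)))
        if k=='white':
            a=m&(P[:,2]>.055)&(P[:,2]<.064)&(P[:,1]<-.1)&(P[:,0]<.5);q=P[a];print(n,'stand',len(q),q.mean(0),q.min(0),q.max(0))
            if len(q)>20:
                img=np.zeros(d.shape,np.uint8);img[v[a],u[a]]=255
                cs,_=cv2.findContours(img,cv2.RETR_EXTERNAL,cv2.CHAIN_APPROX_NONE)
                cc=max(cs,key=cv2.contourArea)[:,0]
                print('  circ',circ(onplane(c,cc,.06)))
E
```

```text
top red 664 [0.55578467 0.29154458 0.08972814] 0.09476204381704967 0.09010558348803294
  bb mid [0.55495312 0.29270762 0.08895418] size [0.0765624  0.07957865 0.01161572]
  circ (array([0.55459514, 0.29146462]), np.float64(0.035311745836082084), np.float64(0.004457991770832219), np.int64(217))
  mark 13 [0.52605016 0.27372303 0.09121886] [144.38461538 221.84615385]
   plane [[0.52610161 0.27415397 0.09      ]]
top blue 472 [0.5860297  0.01239604 0.08991664] 0.09430802643983982 0.0899465387706112
  bb mid [0.58816109 0.0111164  0.08876515] size [0.062988   0.07697215 0.01108575]
  circ (array([0.59456072, 0.01043241]), np.float64(0.034789024359168357), np.float64(0.003514080408022969), np.int64(182))
  mark 23 [ 0.57114027 -0.00861589  0.09082779] [301.65217391 196.7826087 ]
   plane [[ 0.57120809 -0.00864658  0.09      ]]
top yel top 291 [ 0.46228153 -0.18569635  0.14575786] 0.14911117871293156 0.1461141162885371
  rect ((462.2519226074219, -185.70199584960938), (29.36661720275879, 27.440670013427734), 81.54690551757812)
top stand 377 [ 0.46336304 -0.17937722  0.06028073] [ 0.4295623
[... 661 characters left out ...]
0807863]
  circ (array([0.58994815, 0.00480984]), np.float64(0.035295693350591906), np.float64(0.0051523480664434), np.int64(145))
  mark 10 [ 0.56742942 -0.00864842  0.0902502 ] [300.5 198.2]
   plane [[ 0.56771653 -0.0084035   0.09      ]]
side yel top 399 [ 0.45817367 -0.19164996  0.14422845] 0.14725513515612915 0.14508947201723182
  rect ((456.2869567871094, -193.08486938476562), (32.33975601196289, 32.4600944519043), 81.41071319580078)
side stand 401 [ 0.45055265 -0.19272121  0.05935383] [ 0.42778534 -0.22268406  0.0566532 ] [ 0.49470147 -0.15722307  0.06142272]
  circ (array([ 0.46115573, -0.1888813 ]), np.float64(0.029672032740323533), np.float64(0.0032227768281238387), np.int64(168))
```

Run:
```python
import cv2
a=cv2.imread('pics/top0.png')
x=cv2.resize(a[170:250,95:195],None,fx=5,fy=5,interpolation=cv2.INTER_NEAREST)
y=cv2.resize(a[220:290,355:430],None,fx=4,fy=4,interpolation=cv2.INTER_NEAREST)
import numpy as np
o=np.zeros((400,800,3),np.uint8);o[:,:500]=x;o[:280,500:800]=y
cv2.imwrite('pics/zoom.png',o)
```

```text
(no output)
```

View pics/zoom.png

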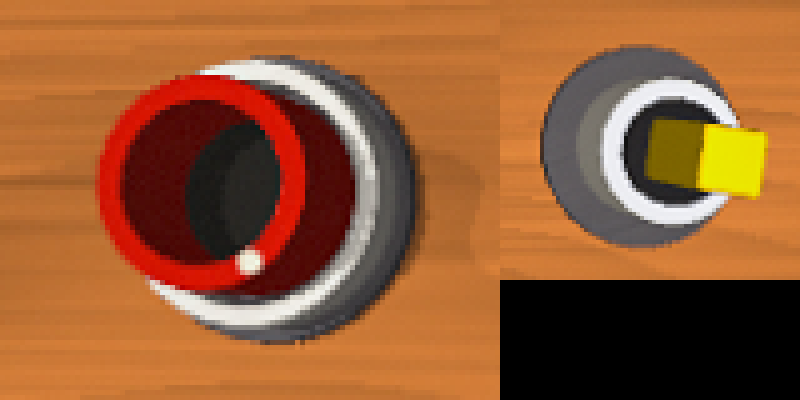

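```bash
cat >> h.py <<'E'
def rim(c,p,roi,lo,z=.09,hole=True):
    "roi u0,v0,u1,v1; lo: function(p)->mask ; centre from outer and inner contours"
    m=np.zeros(p.shape[:2],np.uint8);u0,v0,u1,v1=roi
    m[v0:v1,u0:u1]=lo(p)[v0:v1,u0:u1].astype(np.uint8)*255
    m=cv2.morphologyEx(m,cv2.MORPH_CLOSE,np.ones((3,3),np.uint8))
    cs,hi=cv2.findContours(m,cv2.RETR_CCOMP,cv2.CHAIN_APPROX_NONE)
    i=max(range(len(cs)),key=lambda k:cv2.contourArea(cs[k]))
    out=[circ(onplane(c,cs[i][:,0],z))]
    ch=[k for k in range(len(cs)) if hi[0][k][3]==i]
    if ch: k=max(ch,key=lambda k:cv2.contourArea(cs[k]));out.append(circ(onplane(c,cs[k][:,0],z)))
    return out
bright_red=lambda p:((p[:,:,0]>160)&(p[:,:,1]<60))|((p.min(2)>170))
E
python3 - <<'E'
from h import *
f=np.load("top0.npz");p=f['p'];c=get_calibration("top")
i=p[195:215,118:170]
br=lambda p:(p[:,:,0]>150)&(p[:,:,1]<60)
w=(p.min(2)>150)
mm=np.zeros(p.shape[:2],bool);mm[218:227,140:150]=w[218:227,140:150]
v,u=np.nonzero(mm);print('mark',onplane(c,[[u.mean(),v.mean()]],.09))
print(rim(c,p,(105,175,165,235),lambda p:br(p)|mm))
print('stand',rim(c,p,(370,230,425,285),lambda p:(p.min(2)>170)|((p[:,:,0]>150)&(p[:,:,2]<40)&(p[:,:,1]>130)),.06))
bl=lambda p:(p[:,:,2]>110)&(p[:,:,0]<70)
print('blue',rim(c,p,(265,155,320,215),bl))
# yellow top
m=((p[:,:,0]>200)&(p[:,:,1]>190)&(p[:,:,2]<60)).astype(np.uint8)
cs,_=cv2.findContours(m,0,cv2.CHAIN_APPROX_NONE);cc=max(cs,key=cv2.contourArea)[:,0]
print(cv2.minAreaRect((onplane(c,cc,.146)[:,:2]*1000).astype(np.float32)))
# side yellow top
f=np.load("side0.npz");p=f['p'];c=get_calibration("side")
print(p[245:260:5,352],p[280,345],p[280,362])
E
```

```text
mark [[0.52582491 0.27393277 0.09      ]]
[(array([0.55477631, 0.29289245]), np.float64(0.03826019892713402), np.float64(0.00039318926066111634), np.int64(116)), (array([0.5548177 , 0.29336247]), np.float64(0.031110601302388595), np.float64(0.0003738176478777777), np.int64(92))]
stand [(array([ 0.4612379 , -0.19193245]), np.float64(0.034865524515690215), np.float64(0.0026627284886737504), np.int64(113)), (array([ 0.46191844, -0.18880424]), np.float64(0.02634420930754843), np.float64(0.0005998505076309241), np.int64(60))]
blue [(array([0.59685272, 0.01080122]), np.float64(0.03519763499754745), np.float64(0.0033248632656082307), np.int64(218))]
((462.0318298339844, -187.24215698242188), (25.44763946533203, 25.766923904418945), 80.80975341796875)
[[219 187  46]
 [219 188  47]
 [219 190  48]] [120 100  24] [127 107  25]
```

```bash
cat >> h.py <<'E'
def go(tx,ty,tz,yaw=None,s=None):
    "required shift units (tool axes) to move TCP to target; yaw = world angle of tool y (deg)"
    s=s or state();r=R.from_quat(s['tool_rot']);d=r.inv().apply(np.array([tx,ty,tz])-s['eef_pos'])/.025
    y=r.as_matrix()[:,1];cur=np.degrees(np.arctan2(y[1],y[0]))
    t=None if yaw is None else -((yaw-cur+90)%180-90)/10
    print('pos',s['eef_pos'].round(4),'yaw_y',round(cur,2),'shift',d.round(3),'turn',t,'F',s['wrist_force'].round(2),'t',round(s['time'],3),'w',round(s['gripper_width'],3))
E
python3 - <<'E'
from h import *
c=get_calibration("wrist");s=state();r=R.from_quat(s['tool_rot'])
for z in (0,.09): 
    P=onplane(c,[[c['cx'],c['cy']],[280,100]],z);print(z,r.inv().apply(P-s['eef_pos']))
go(.462,-.188,.2,80.8)
E
```

```text
0 [[-0.04234437 -0.00133072  0.19706619]
 [ 0.08786958  0.00080045  0.1970645 ]]
0.09 [[-0.01356195 -0.00132913  0.10706618]
 [ 0.08523239  0.00028781  0.1070649 ]]
pos [0.2867 0.6109 0.1971] yaw_y 64.86 shift [-19.924 -25.95   -0.095] turn -1.5940433088569208 F [ 0.1   0.21 -0.17] t 0.15 w 0.998
```

Call:
play_rows:
  rows:
    - [85,-2.0,-0.8,0,-0.4]
    - [85,-4.3,-1.6,0,-0.8]
    - [85,-6.6,-2.5,0,-1.2]
    - [85,-8.9,-3.4,0,-1.6]
    - [85,-11.2,-4.2,0,-1.6]

```text
time: 0.78
eef_pos: [0.4967, 0.3954, 0.1976]
tool_rot: [0.079, 0.997, 0.0, 0.0]
wrist_force: [-0.1, 1.2, -0.0]
gripper_width: 0.992
```

Run:
```python
from h import *
go(.605,.285,.2,80.8)
```

```text
pos [0.4967 0.3954 0.1976] yaw_y 80.93 shift [-4.974 -3.676 -0.097] turn 0.012778482619607701 F [-0.1   1.16 -0.02] t 0.775 w 0.992
```

Call:
play_rows:
  rows:
    - [85,-1.7,-1.2,0,0]
    - [85,-3.4,-2.5,0,0]
    - [85,-5.0,-3.7,0,0]
    - [85,-5.0,-3.7,0,0]

```text
time: 1.27
eef_pos: [0.606, 0.2833, 0.1968]
tool_rot: [0.081, 0.997, -0.0, -0.0]
wrist_force: [0.2, -0.1, -0.4]
gripper_width: 0.992
```

Run:
```python
from h import *
go(.462,-.188,.2,80.8)
c=get_calibration("wrist");p,d=get_image("wrist");np.savez("w1.npz",p=p,d=d,c=np.array(c,dtype=object));cv2.imwrite("pics/w1.png",p[:,:,::-1])
```

```text
pos [0.606  0.2833 0.1968] yaw_y 80.66 shift [  2.627 -19.537  -0.108] turn -0.01376423494991883 F [ 0.21 -0.11 -0.38] t 1.275 w 0.992
```

View pics/w1.png

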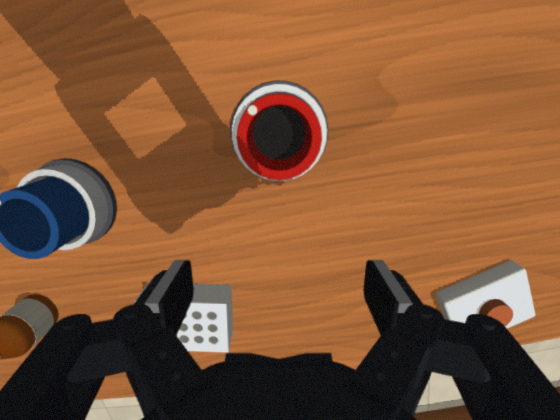

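The wrist view shows the red rim centred near (280,137), with its mark at (252,111).

Run:
```python
from h import *
f=np.load("w1.npz",allow_pickle=True);p=f['p'];c=f['c'].item()
br=lambda p:(p[:,:,0]>140)&(p[:,:,1]<60)
w=(p.min(2)>150);mm=np.zeros(p.shape[:2],bool);mm[105:117,246:258]=w[105:117,246:258]
# keep only the mark blob
v,u=np.nonzero(mm&(np.hypot(*(np.indices(p.shape[:2])-np.array([111,252])[:,None,None]))<6))
print('px',len(u),u.mean(),v.mean())
M=onplane(c,[[u.mean(),v.mean()]],.09)[0]
m2=np.zeros_like(mm);m2[v,u]=1
o=rim(c,p,(225,80,335,190),lambda p:br(p)|m2);print(o,M)
for k in o: print(np.degrees(np.arctan2(*(M[:2]-k[0])[::-1])))
```

```text
px 64 252.171875 109.828125
[(array([0.55392555, 0.29123538]), np.float64(0.034882880094015474), np.float64(0.003616011442988426), np.int64(395))] [0.52574803 0.27104601 0.09      ]
-144.37816026148369
```

Call:
play_rows:
  rows:
    - [85,0.2,-2.0,0,0]
    - [85,0.5,-4.3,0,0]
    - [85,0.8,-6.7,0,0]
    - [85,1.2,-9.1,0,0]
    - [85,1.5,-11.5,0,0]

```text
time: 1.95
eef_pos: [0.5204, 0.0075, 0.1977]
tool_rot: [0.079, 0.997, 0.0, 0.0]
wrist_force: [0.5, -0.1, 0.3]
gripper_width: 0.996
```

Run:
```python
from h import *
go(.515,-.196,.2,80.8)
```

```text
pos [0.5204 0.0075 0.1977] yaw_y 80.96 shift [-1.065 -8.072 -0.094] turn 0.015572131833175717 F [ 0.54 -0.11  0.26] t 1.95 w 0.996
```

Call:
play_rows:
  rows:
    - [85,-0.3,-2.3,0,0]
    - [85,-0.6,-4.6,0,0]
    - [85,-0.9,-6.8,0,0]
    - [85,-1.1,-8.0,0,0]
    - [85,-1.1,-8.0,0,0]

```text
time: 2.58
eef_pos: [0.5168, -0.1946, 0.1973]
tool_rot: [0.08, 0.997, 0.0, -0.0]
wrist_force: [0.4, -0.5, -0.4]
gripper_width: 0.993
```

Run:
```python
from h import *
go(.462,-.188,.2,80.8)
c=get_calibration("wrist");p,d=get_image("wrist");np.savez("w2.npz",p=p,d=d,c=np.array(c,dtype=object));cv2.imwrite("pics/w2.png",p[:,:,::-1])
f=np.load("w1.npz",allow_pickle=True);p=f['p'][75:195,225:335,::-1];cv2.imwrite("pics/w1z.png",cv2.resize(p,None,fx=5,fy=5,interpolation=0))
print(f['p'][137,232:330].tolist()[::3])
```

```text
pos [ 0.5168 -0.1946  0.1973] yaw_y 80.78 shift [ 2.207 -0.092 -0.106] turn -0.0022670340970208256 F [ 0.39 -0.54 -0.41] t 2.575 w 0.993
[[136, 135, 132], [146, 142, 138], [129, 20, 21], [186, 33, 26], [189, 35, 24], [88, 8, 0], [80, 22, 17], [52, 24, 22], [37, 36, 35], [38, 35, 33], [28, 29, 24], [32, 32, 26], [37, 35, 35], [36, 29, 32], [28, 24, 21], [36, 34, 34], [41, 39, 38], [33, 33, 30], [35, 31, 28], [30, 28, 23], [25, 24, 25], [23, 22, 20], [29, 30, 28], [23, 21, 20], [27, 17, 17], [71, 10, 14], [71, 15, 5], [182, 33, 29], [187, 32, 24], [187, 32, 24], [197, 182, 177], [211, 213, 209], [134, 87, 52]]
```

View pics/w2.png

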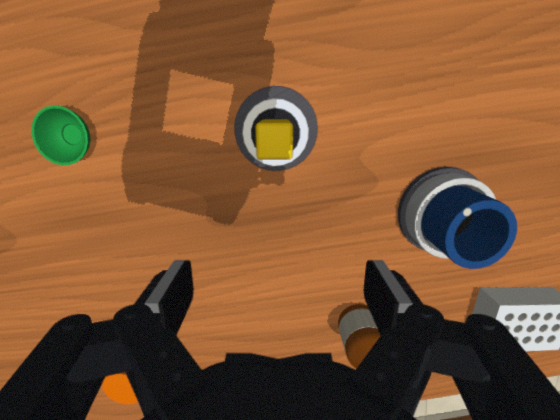

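View pics/w1z.png

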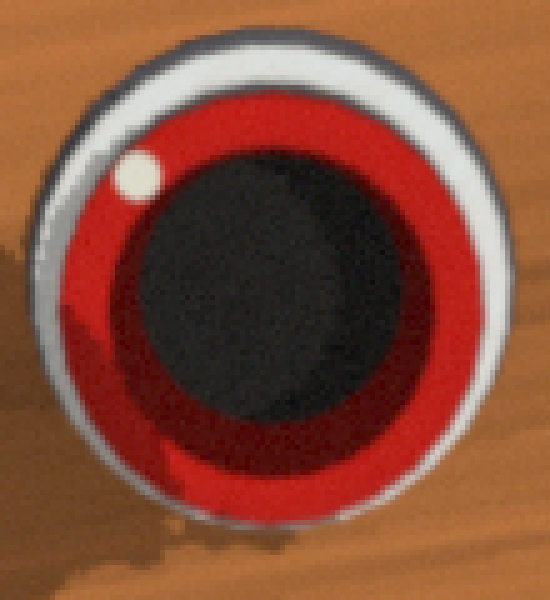

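Run:
```python
from h import *
f=np.load("w1.npz",allow_pickle=True);p=f['p'];c=f['c'].item()
m2=np.zeros(p.shape[:2],np.uint8);cv2.circle(m2,(252,110),5,1,-1)
br=lambda p:((p[:,:,0]>105)&(p[:,:,1]<50))|(m2>0)
o=rim(c,p,(225,80,335,181),br);print(o)
M=onplane(c,[[252.2,109.9]],.09)[0]
for k in o: print(np.degrees(np.arctan2(*(M[:2]-k[0])[::-1])),np.hypot(*(M[:2]-k[0])))
f=np.load("w2.npz",allow_pickle=True);p=f['p'];c=f['c'].item();d=f['d']
m=((p[:,:,0]>150)&(p[:,:,1]>120)&(p[:,:,2]<60)).astype(np.uint8)
print(m.sum())
u,v,P=cloud(c,d);a=(m[v,u]>0)&(P[:,2]>.138);q=P[a];print(q.mean(0),(q.min(0)+q.max(0))/2)
img=np.zeros_like(m);img[v[a],u[a]]=1
cs,_=cv2.findContours(img,0,cv2.CHAIN_APPROX_NONE);cc=max(cs,key=cv2.contourArea)[:,0]
print(cv2.minAreaRect((onplane(c,cc,.146)[:,:2]*1000).astype(np.float32)))
print(p[139,250:300:3].tolist())
for z in(.06,):
  w=(np.abs(P[:,2]-z)<.004)&(p[v,u].min(1)>110)&(np.hypot(P[:,0]-.462,P[:,1]+.188)<.06)
  img=np.zeros_like(m);img[v[w],u[w]]=255
  cs,_=cv2.findContours(img,0,cv2.CHAIN_APPROX_NONE);cc=max(cs,key=cv2.contourArea)[:,0]
  print('stand',circ(onplane(c,cc,z)), P[w].mean(0))
```

```text
[(array([0.55391161, 0.29058857]), np.float64(0.03825750702066277), np.float64(0.0002357926207861745), np.int64(217)), (array([0.55437178, 0.29076272]), np.float64(0.030133912836816174), np.float64(0.00021434389688976263), np.int64(177))]
-145.19936734429308 0.03421811126621035
-145.3969071177728 0.034695576051584354
1220
[ 0.46139001 -0.19024548  0.14554224] [ 0.46172833 -0.19044895  0.14537657]
((461.7897644042969, -190.03941345214844), (26.338150024414062, 25.743301391601562), 80.77778625488281)
[[172, 170, 160], [29, 26, 24], [117, 97, 16], [178, 148, 22], [183, 154, 28], [181, 152, 23], [184, 153, 27], [181, 150, 19], [181, 152, 22], [183, 155, 26], [182, 154, 27], [180, 150, 23], [182, 151, 20], [175, 147, 19], [147, 123, 22], [41, 39, 43], [79, 81, 84]]
stand (array([ 0.46206611, -0.19012469]), np.float64(0.033200822201129826), np.float64(0.00022039118585360368), np.int64(179)) [ 0.45778092 -0.18881951  0.05954018]
```

Call:
play_rows:
  rows:
    - [85,1.2,-0.1,0,0]
    - [85,2.2,-0.1,0.8,0]
    - [85,2.2,-0.1,2.2,0]
    - [85,2.2,-0.1,3.4,0]
    - [85,2.2,-0.1,4.0,0]

```text
time: 3.25
eef_pos: [0.4621, -0.1861, 0.0963]
tool_rot: [0.079, 0.997, 0.0, -0.001]
wrist_force: [-0.8, -0.8, -0.2]
gripper_width: 0.995
```

Run:
```python
from h import *
go(.462,-.189,.096,80.8)
p,d=get_image("side");cv2.imwrite("pics/s1.png",p[:,:,::-1])
```

```text
pos [ 0.4621 -0.1861  0.0963] yaw_y 80.95 shift [-0.015 -0.117  0.013] turn 0.015171473666006819 F [-0.78 -0.82 -0.19] t 3.25 w 0.995
```

View pics/s1.png

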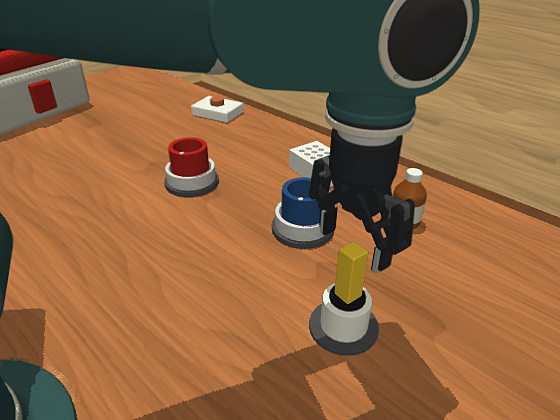

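```bash
cat >> h.py <<'E'
def proj(c,X):
    X=np.atleast_2d(X);q=R.from_quat(c['attitude']).inv().apply(X-c['xyz'])
    n=np.c_[q[:,0],-q[:,1],-q[:,2]]
    K=np.array([[c['fx'],0,c['cx']],[0,c['fy'],c['cy']],[0,0,1.]])
    return cv2.projectPoints(n,np.zeros(3),np.zeros(3),K,np.array(c['dist']))[0].reshape(-1,2)
E
python3 - <<'E'
from h import *
c=get_calibration("side");s=state();r=R.from_quat(s['tool_rot'])
T=lambda x,y,z:s['eef_pos']+r.apply([x,y,z])
print(proj(c,[T(0,0,0),T(0,.0425,-.013),T(0,-.0425,-.013),T(0,.0425,-.04),T(0,-.0425,-.04),[.462,-.189,.146]]).round())
p,d=get_image("wrist");cv2.imwrite("pics/w3.png",p[:,:,::-1])
E
```

```text
[[347. 278.]
 [327. 253.]
 [372. 289.]
 [328. 238.]
 [375. 273.]
 [353. 249.]]
```

View pics/w3.png

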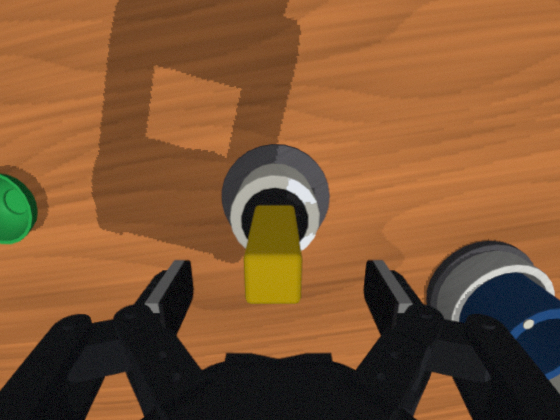

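Run:
```python
from h import *
c=get_calibration("side");p,d=get_image("side");cv2.imwrite("pics/s2z.png",cv2.resize(p[150:340,270:430,::-1],None,fx=3,fy=3,interpolation=0))
u,v,P=cloud(c,d)
a=(p[v,u].max(1)<70)&(np.hypot(P[:,0]-.462,P[:,1]+.188)<.09)&(P[:,2]>.085)
for y0 in(-1,1):
    b=a&((P[:,1]+.188)*y0>.02);q=P[b];i=np.argsort(q[:,2])[:8];print(q[i].round(3).tolist())
print(state()['eef_pos'],state()['time'])
```

```text
[[0.445, -0.227, 0.147], [0.446, -0.227, 0.148], [0.448, -0.236, 0.15], [0.448, -0.235, 0.15], [0.447, -0.238, 0.15], [0.445, -0.229, 0.15], [0.448, -0.239, 0.15], [0.456, -0.241, 0.15]]
[[0.467, -0.143, 0.142], [0.474, -0.144, 0.142], [0.477, -0.145, 0.143], [0.469, -0.145, 0.144], [0.471, -0.144, 0.144], [0.474, -0.145, 0.144], [0.467, -0.144, 0.144], [0.478, -0.146, 0.144]]
[ 0.46250254 -0.186916    0.09784002] 3.4
```

View pics/s2z.png

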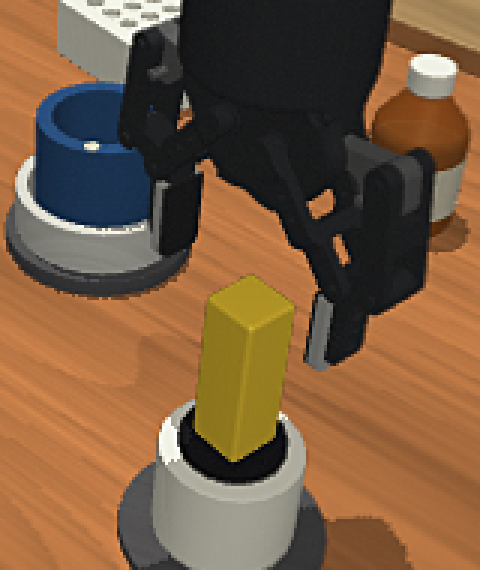

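Run:
```python
from h import *
s=state();c=get_calibration("wrist");p,d=get_image("wrist");r=R.from_quat(s['tool_rot'])
u,v,P=cloud(c,d);q=r.inv().apply(P-s['eef_pos'])
for (x,y) in [(165,300),(185,265),(180,290),(375,265),(390,290),(275,275),(275,300),(150,320)]:
    i=np.nonzero((u==x)&(v==y))[0]; print((x,y),q[i].round(4),P[i].round(4),p[y,x])
a=(p[v,u].max(1)<140)&(p[v,u].max(1)-p[v,u].min(1)<25)&(np.abs(q[:,0])<.03)&(np.abs(q[:,1])<.06)&(q[:,2]>-.06)&(q[:,2]<.03)
print(q[a][np.argsort(-q[a][:,2])[:10]])
```

```text
(165, 300) [[ 0.0093 -0.0442 -0.0805]] [[ 0.4464 -0.2291  0.1783]] [13 14 12]
(185, 265) [[ 0.0099 -0.044  -0.0547]] [[ 0.4458 -0.2289  0.1525]] [18 20 24]
(180, 290) [[ 0.0035 -0.0439 -0.065 ]] [[ 0.4522 -0.2297  0.1628]] [15 15 13]
(375, 265) [[ 0.0107  0.0421 -0.056 ]] [[ 0.4586 -0.1436  0.1539]] [42 43 45]
(390, 290) [[ 0.01    0.0425 -0.0748]] [[ 0.4594 -0.1434  0.1726]] [30 33 35]
(275, 275) [[ 0.0009 -0.0031 -0.048 ]] [[ 0.4611 -0.1898  0.1458]] [179 148  15]
(275, 300) [[-0.1169 -0.0049  0.0981]] [[ 5.771e-01 -2.102e-01 -3.000e-04]] [146  90  48]
(150, 320) [[ 0.0118 -0.0437 -0.0951]] [[ 0.444  -0.2283  0.1929]] [17 15 17]
[[-0.00741848 -0.04484872 -0.04586115]
 [-0.0024926   0.04149733 -0.04630429]
 [-0.00123632 -0.04456713 -0.04656677]
 [-0.00556882 -0.04438346 -0.04692792]
 [-0.00716513  0.04123642 -0.04707842]
 [ 0.00029156  0.04099228 -0.04717154]
 [-0.00251773  0.04126012 -0.04718277]
 [-0.00704205 -0.04441711 -0.04732551]
 [-0.00810298 -0.04447861 -0.04747495]
 [ 0.00762408  0.04117006 -0.04751346]]
```

The cameras agree that the open fingertips sit about 46 mm behind the reported TCP. I expected about 13 mm, so the hand is still above the handle. I'll go lower before closing, then check.

Call:
play_rows:
  rows:
    - [85,0,-0.1,0.5,0]
    - [85,0,-0.1,1.0,0]
    - [85,0,-0.1,1.2,0]
    - [85,0,-0.1,1.2,0]

```text
time: 3.95
eef_pos: [0.4617, -0.19, 0.0671]
tool_rot: [0.08, 0.997, 0.0, -0.0]
wrist_force: [-0.1, -0.8, 0.1]
gripper_width: 0.995
```

Run:
```python
from h import *
go(.462,-.189,.066,80.8)
s=state();r=R.from_quat(s['tool_rot'])
c=get_calibration("side");p,d=get_image("side");cv2.imwrite("pics/s3z.png",cv2.resize(p[150:340,270:430,::-1],None,fx=3,fy=3,interpolation=0))
u,v,P=cloud(c,d);q=r.inv().apply(P-s['eef_pos'])
a=(p[v,u].max(1)<120)&(p[v,u].max(1).astype(int)-p[v,u].min(1)<25)&(np.abs(q[:,0])<.03)&(np.abs(np.abs(q[:,1])-.048)<.015)&(q[:,2]>-.08)&(q[:,2]<.03)
for k in(-1,1):
    b=a&(q[:,1]*k>0);print(q[b][np.argsort(-q[b][:,2])[:5]].round(3).tolist())
```

```text
pos [ 0.4617 -0.19    0.0671] yaw_y 80.85 shift [-0.004  0.041  0.045] turn 0.005434209153058589 F [-0.12 -0.78  0.08] t 3.95 w 0.995
[[0.005, -0.049, -0.048], [0.008, -0.049, -0.049], [0.007, -0.05, -0.049], [0.01, -0.047, -0.05], [0.007, -0.05, -0.05]]
[[-0.006, 0.043, -0.046], [-0.002, 0.043, -0.046], [0.006, 0.043, -0.047], [0.003, 0.042, -0.047], [-0.003, 0.043, -0.048]]
```

View pics/s3z.png

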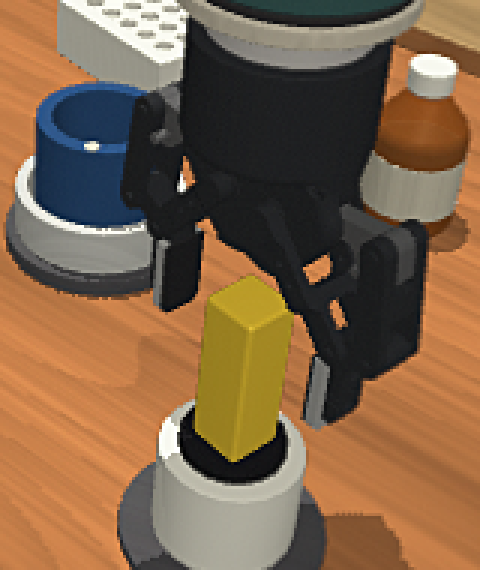

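Call:
play_rows:
  rows:
    - [60,0,0.04,0.3,0]
    - [40,0,0.04,0.3,0]
    - [15,0,0.04,0.3,0]
    - [15,0,0.04,0.3,0]
    - [15,0,0.04,0.3,0]
  squeeze: 70

```text
time: 4.62
eef_pos: [0.4623, -0.1891, 0.0604]
tool_rot: [0.08, 0.997, -0.0, 0.0]
wrist_force: [0.5, 0.8, 2.4]
gripper_width: 0.321
```

Run:
```python
from h import *
go(.462,-.189,.066,80.8)
c=get_calibration("side");p,d=get_image("side");cv2.imwrite("pics/s4z.png",cv2.resize(p[150:340,270:430,::-1],None,fx=3,fy=3,interpolation=0))
```

```text
pos [ 0.4623 -0.1891  0.0604] yaw_y 80.86 shift [ 0.011  0.003 -0.225] turn 0.005720372256561745 F [0.48 0.78 2.43] t 4.625 w 0.321
```

View pics/s4z.png

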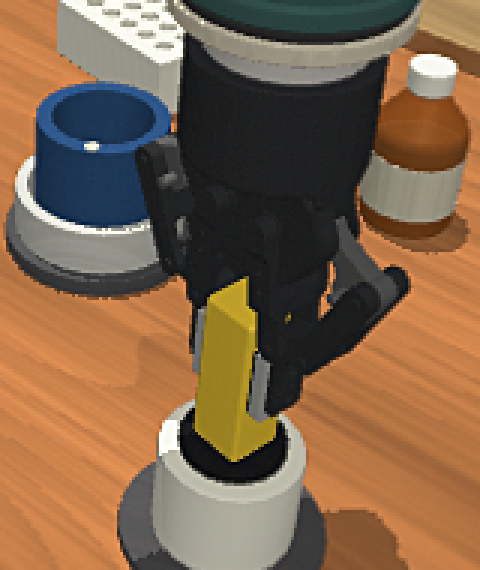

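Call:
play_rows:
  rows:
    - [15,0,0,-0.4,0]
    - [15,0,0,-1.2,0]
    - [15,0,0,-2.4,0]
    - [15,0,0,-3.8,0]
    - [15,0,0,-4.8,0]

```text
time: 5.3
eef_pos: [0.4623, -0.1892, 0.1833]
tool_rot: [0.08, 0.997, -0.0, 0.001]
wrist_force: [1.0, 0.5, -2.2]
gripper_width: 0.32
```

Run:
```python
from h import *
go(.5545-.0181,.2925-.0125,.17,80.8)
c=get_calibration("side");p,d=get_image("side");cv2.imwrite("pics/s5z.png",p[:,:,::-1])
```

```text
pos [ 0.4623 -0.1892  0.1833] yaw_y 80.86 shift [ 0.059 19.001  0.518] turn 0.005620372004999296 F [ 1.02  0.46 -2.17] t 5.3 w 0.32
```

View pics/s5z.png

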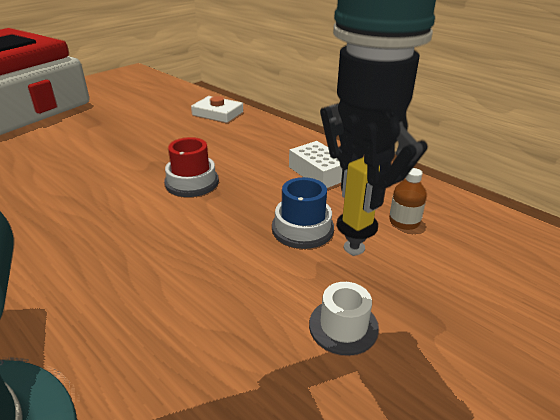

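Call:
play_rows:
  rows:
    - [15,0,1.2,0,0]
    - [15,0,3.2,0,0]
    - [15,0.0,5.4,0,0]
    - [15,0,7.6,0,0]
    - [15,0,9.8,0,0]

```text
time: 5.98
eef_pos: [0.501, 0.0546, 0.1809]
tool_rot: [0.08, 0.997, 0.0, 0.001]
wrist_force: [1.0, -0.2, -1.9]
gripper_width: 0.32
```

Call:
play_rows:
  rows:
    - [15,0,2.2,0,0]
    - [15,0,4.4,0,0]
    - [15,0.0,6.6,0.1,0]
    - [15,0,8.4,0.2,0]
    - [15,0,9.2,0.3,0]

```text
time: 6.6
eef_pos: [0.5374, 0.2819, 0.1727]
tool_rot: [0.079, 0.997, 0.0, -0.0]
wrist_force: [0.3, -0.0, -2.3]
gripper_width: 0.318
```

Call:
play_rows:
  rows:
    - [15,0,0,0,0]
    - [15,0,0,0,0]

```text
time: 6.85
eef_pos: [0.5376, 0.279, 0.1729]
tool_rot: [0.08, 0.997, -0.0, 0.0]
wrist_force: [-0.6, 0.1, -1.4]
gripper_width: 0.322
```

Run:
```python
from h import *
go(.5545-.0181,.2925-.0125,.17,80.8)
for n in("side","top","wrist"):
    c=get_calibration(n);p,d=get_image(n);cv2.imwrite(f"pics/{n}6.png",p[:,:,::-1]);np.savez(n+"6.npz",p=p,d=d,c=np.array(c,dtype=object))
```

```text
pos [0.5376 0.279  0.1729] yaw_y 80.82 shift [0.054 0.033 0.116] turn 0.0023957028049707675 F [-0.57  0.06 -1.35] t 6.85 w 0.322
```

View pics/side6.png

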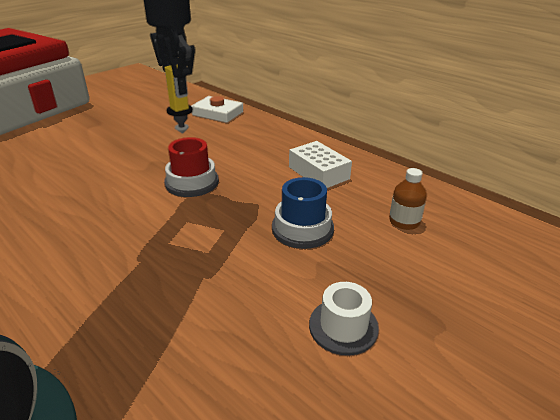

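View pics/top6.png

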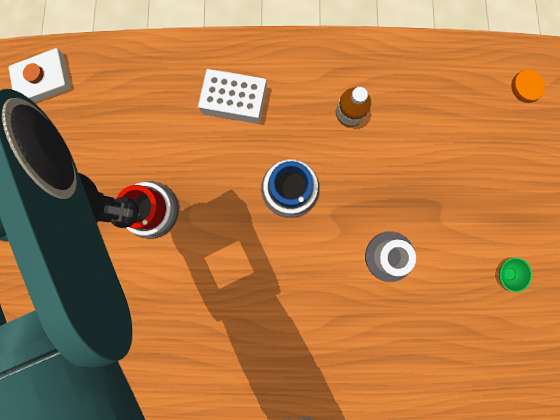

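View pics/wrist6.png

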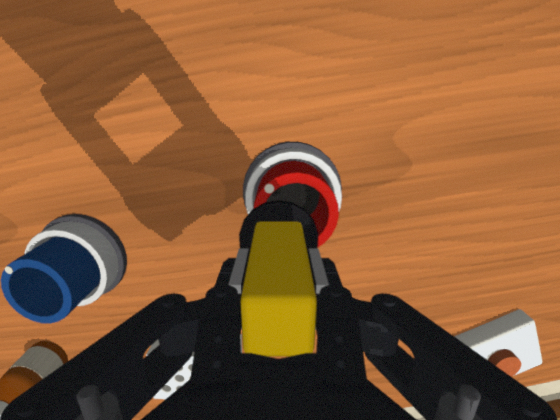

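Run:
```python
from h import *
s=state();r=R.from_quat(s['tool_rot'])
f=np.load("wrist6.npz",allow_pickle=True);p=f['p'];c=f['c'].item();d=f['d']
u,v,P=cloud(c,d);q=r.inv().apply(P-s['eef_pos'])
hsv=cv2.cvtColor(p,cv2.COLOR_RGB2HSV)[v,u].astype(int)
ye=(hsv[:,0]>20)&(hsv[:,0]<34)&(hsv[:,1]>150)&(hsv[:,2]>100)&(np.abs(q[:,0])<.03)&(np.abs(q[:,1])<.03)
zt=q[ye][:,2].min();top=ye&(q[:,2]<-.078);Q=q[top];print('handle top z',np.median(Q[:,2]),'x',Q[:,0].min(),Q[:,0].max(),'y',Q[:,1].min(),Q[:,1].max())
Q=q[ye&(q[:,2]>-.07)&(q[:,2]<-.01)];print('side face x',np.median(Q[:,0]),len(Q), np.polyfit(Q[:,2],Q[:,0],1))
# guard edges
g=(p[v,u].max(1)<60)&(np.abs(q[:,2]+.0055)<.004)&(np.abs(q[:,0])<.04)&(np.abs(q[:,1])<.035);Q=q[g];print('guard',len(Q),Q.min(0),Q.max(0),circ(Q[np.hypot(Q[:,0],Q[:,1])>.02]))
# rim of red
m=(p[:,:,0]>105)&(p[:,:,1]<50);a=m[v,u]&(np.abs(P[:,2]-.09)<.004)
img=np.zeros(m.shape,np.uint8);img[v[a],u[a]]=255;cv2.circle(img,(269,188),5,255,-1)
print('mark',onplane(c,[[269,188]],.09))
for nm in("top","side"):
    f=np.load(nm+"6.npz",allow_pickle=True);p=f['p'];c=f['c'].item();d=f['d']
    u,v,P=cloud(c,d)
    w=(np.abs(P[:,2]-.06)<.004)&(p[v,u].min(1)>120)&(np.hypot(P[:,0]-.462,P[:,1]+.188)<.06)
    img=np.zeros(p.shape[:2],np.uint8);img[v[w],u[w]]=255
    cs,hi=cv2.findContours(img,cv2.RETR_CCOMP,cv2.CHAIN_APPROX_NONE)
    for k in cs:
        if len(k)>25: print(nm,'stand',circ(onplane(c,k[:,0],.06)))
c=get_calibration("side")
print('proj tip/axis', proj(c,[s['eef_pos']+r.apply([0,0,z]) for z in(.0454,0,-.08)]))
p=np.load("side6.npz",allow_pickle=True)['p'];cv2.imwrite("pics/s6z.png",cv2.resize(p[60:200,130:240,::-1],None,fx=4,fy=4,interpolation=0))
```

```text
handle top z -0.08498386031288377 x -0.01385880037497576 0.015050744444608593 y -0.015580345104138017 0.012225007002295618
side face x 0.013585058789552927 2876 [-0.00141783  0.01347996]
guard 1685 [-0.00559499 -0.02547215 -0.00722205] [ 0.0246038   0.02240275 -0.00150558] (array([ 0.00118257, -0.00099259]), np.float64(0.021930338223815838), np.float64(0.0011670073858012706), np.int64(991))
mark [[0.5257618  0.27097447 0.09      ]]
top stand (array([ 0.46191298, -0.18737289]), np.float64(0.03322634130963817), np.float64(0.00040657322557861517), np.int64(97))
top stand (array([ 0.46203802, -0.18725637]), np.float64(0.020771817638730282), np.float64(0.0005678883178266494), np.int64(64))
side stand (array([ 0.46053417, -0.19037363]), np.float64(0.03289709740825716), np.float64(0.00038737947819903265), np.int64(107))
side stand (array([ 0.46060651, -0.19032303]), np.float64(0.0206020886173294), np.float64(0.00037014992098803254), np.int64(71))
proj tip/axis [[182.11944015 132.14832481]
 [179.42466589 110.3478538 ]
 [174.32032068  68.70722538]]
```

View pics/s6z.png

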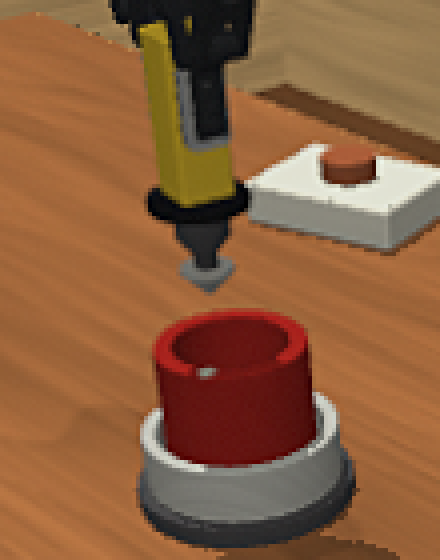

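```bash
cat > sl.py <<'E'
from h import *
C=np.array([.5544,.2923])
def sleeve():
    "rim height from the side camera (depth), tool excluded by colour"
    c=get_calibration("side");p,d=get_image("side");u,v,P=cloud(c,d)
    a=(p[v,u][:,0]>130)&(p[v,u][:,1]<70)&(u>155)&(u<222)&(v>130)&(v<165)
    rr=np.hypot(P[:,0]-.5535,P[:,1]-.2895)
    a&=(rr<.047)&(P[:,2]>.055)
    return len(P[a]),np.percentile(P[a][:,2],[50,75,90]).round(4)
def where(s=None):
    s=s or state();e=s['eef_pos'][:2]-C
    print('t',round(s['time'],2),'off mm',round(1000*np.hypot(*e),2),'ang from mark',round((np.degrees(np.arctan2(e[1],e[0]))+145.5)%360,1),'tcp z',round(s['eef_pos'][2],4),'F',s['wrist_force'].round(2))
E
python3 - <<'E'
from sl import *
go(.5363,.2798,.132,80.82); where(); print(sleeve()); where();go(.5363,.2798,.132,80.82)
p=np.load('side6.npz',allow_pickle=True)['p'];print(p[140:164:2,188].tolist())
E
```

```text
pos [0.5377 0.2789 0.173 ] yaw_y 80.79 shift [0.063 0.026 1.641] turn -0.0027499444786840853 F [ 0.84  1.27 -1.14] t 7.0 w 0.32
t 7.0 off mm 21.38 ang from mark 4.3 tcp z 0.173 F [ 0.84  1.27 -1.14]
(167, array([0.0895, 0.09  , 0.0904]))
t 7.05 off mm 21.3 ang from mark 4.0 tcp z 0.173 F [ 0.52 -0.32 -2.4 ]
pos [0.5377 0.2791 0.173 ] yaw_y 80.8 shift [0.062 0.02  1.641] turn -0.0023607498643940517 F [ 0.52 -0.32 -2.4 ] t 7.05 w 0.321
[[95, 19, 16], [100, 19, 18], [102, 21, 17], [101, 19, 16], [102, 20, 17], [102, 22, 17], [111, 22, 20], [111, 25, 20], [100, 18, 16], [101, 19, 18], [102, 21, 16], [101, 21, 18]]
```

Call:
play_rows:
  rows:
    - [15,0.06,0.02,0.4,0]
    - [15,0.06,0.02,0.9,0]
    - [15,0.06,0.02,1.3,0]
    - [15,0.06,0.02,1.6,0]
    - [15,0.06,0.02,1.64,0]

```text
time: 7.68
eef_pos: [0.536, 0.2805, 0.1309]
tool_rot: [0.08, 0.997, -0.0, -0.0]
wrist_force: [0.4, -1.0, -1.2]
gripper_width: 0.32
```

Run:
```python
from sl import *
where(); print(sleeve()); where();go(.5363,.2798,.1254,80.82)
```

```text
t 7.67 off mm 21.88 ang from mark 358.0 tcp z 0.1309 F [ 0.41 -0.98 -1.16]
(122, array([0.0896, 0.0901, 0.0905]))
t 7.72 off mm 21.71 ang from mark 358.1 tcp z 0.1312 F [-0.06  0.29 -1.83]
pos [0.5361 0.2806 0.1312] yaw_y 80.86 shift [-0.013 -0.03   0.234] turn 0.004183328360515759 F [-0.06  0.29 -1.83] t 7.725 w 0.315
```

Call:
play_rows:
  rows:
    - [15,-0.01,-0.03,0.06,0]
    - [15,-0.01,-0.03,0.12,0]
    - [15,-0.01,-0.03,0.18,0]
    - [15,-0.01,-0.03,0.24,0]

```text
time: 8.22
eef_pos: [0.5365, 0.2799, 0.1259]
tool_rot: [0.08, 0.997, 0.0, 0.0]
wrist_force: [0.6, 0.2, 1.1]
gripper_width: 0.315
```

Run:
```python
from sl import *
where(); print(sleeve()); where();go(.5363,.2798,.1254,80.82)
p,d=get_image("side");cv2.imwrite("pics/s7z.png",cv2.resize(p[60:200,130:240,::-1],None,fx=4,fy=4,interpolation=0))
```

```text
t 8.22 off mm 21.75 ang from mark 0.1 tcp z 0.1259 F [0.59 0.24 1.13]
(125, array([0.087 , 0.0876, 0.088 ]))
t 8.28 off mm 21.83 ang from mark 0.1 tcp z 0.1256 F [0.89 0.83 0.46]
pos [0.5364 0.2799 0.1256] yaw_y 80.86 shift [ 0.004 -0.005  0.009] turn 0.003798172174373349 F [0.89 0.83 0.46] t 8.275 w 0.319
```

View pics/s7z.png

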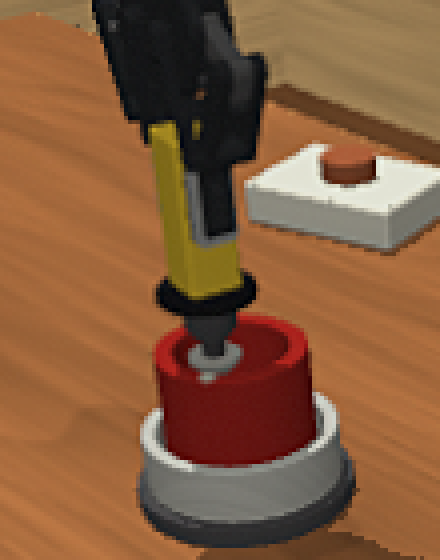

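```bash
cat > tab.py <<'E'
import numpy as np,sys
a,b=int(sys.argv[1]),int(sys.argv[2])
g=lambda k:np.round(.88*np.array([np.cos(np.radians(43.7+k)),-np.sin(np.radians(43.7+k))]),2)
for k in range(a,b,10):
    print(k,[[float(x) for x in np.round(g(k+2*j)-g(k),2)] for j in range(1,6)])
E
python3 tab.py 0 370
```

```text
0 [[-0.03, -0.02], [-0.05, -0.04], [-0.07, -0.06], [-0.09, -0.08], [-0.12, -0.1]]
10 [[-0.02, -0.02], [-0.05, -0.03], [-0.08, -0.05], [-0.1, -0.06], [-0.13, -0.08]]
20 [[-0.03, -0.01], [-0.06, -0.02], [-0.08, -0.04], [-0.11, -0.05], [-0.14, -0.05]]
30 [[-0.03, -0.01], [-0.06, -0.02], [-0.09, -0.03], [-0.12, -0.03], [-0.15, -0.03]]
40 [[-0.03, -0.01], [-0.06, -0.01], [-0.1, -0.01], [-0.13, -0.01], [-0.16, -0.01]]
50 [[-0.03, 0.0], [-0.06, 0.01], [-0.09, 0.01], [-0.12, 0.02], [-0.15, 0.03]]
60 [[-0.03, 0.0], [-0.06, 0.01], [-0.09, 0.02], [-0.12, 0.03], [-0.14, 0.04]]
70 [[-0.03, 0.02], [-0.06, 0.03], [-0.09, 0.05], [-0.11, 0.06], [-0.14, 0.08]]
80 [[-0.02, 0.02], [-0.05, 0.03], [-0.07, 0.05], [-0.1, 0.07], [-0.12, 0.09]]
90 [[-0.02, 0.03], [-0.04, 0.05], [-0.06, 0.07], [-0.08, 0.09], [-0.1, 0.12]]
100 [[-0.02, 0.02], [-0.03, 0.05], [-0.05, 0.08], [-0.06, 0.1], [-0.08, 0.13]]
110 [[-0.01, 0.03], [-0.02, 0.06], [-0.04, 0.08], [-0.05, 0.11], [-0.05, 0.14]]
120 [[-0.01, 0.03], [-0.02, 0.06], [-0.03, 0.09], [-0.03, 0.12], [-0.03, 0.15]]
130 [[-0.01, 0.03], [-0.01, 0.06], [-0.01, 0.1], [-0.0
[... 1124 characters left out ...]
0.05, -0.08], [0.06, -0.1], [0.08, -0.13]]
290 [[0.01, -0.03], [0.02, -0.06], [0.04, -0.08], [0.05, -0.11], [0.05, -0.14]]
300 [[0.01, -0.03], [0.02, -0.06], [0.03, -0.09], [0.03, -0.12], [0.03, -0.15]]
310 [[0.01, -0.03], [0.01, -0.06], [0.01, -0.1], [0.01, -0.13], [0.01, -0.16]]
320 [[0.0, -0.03], [-0.01, -0.06], [-0.01, -0.09], [-0.02, -0.12], [-0.03, -0.15]]
330 [[0.0, -0.03], [-0.01, -0.06], [-0.02, -0.09], [-0.03, -0.12], [-0.04, -0.14]]
340 [[-0.02, -0.03], [-0.03, -0.06], [-0.05, -0.09], [-0.06, -0.11], [-0.08, -0.14]]
350 [[-0.02, -0.02], [-0.03, -0.05], [-0.05, -0.07], [-0.07, -0.1], [-0.09, -0.12]]
360 [[-0.03, -0.02], [-0.05, -0.04], [-0.07, -0.06], [-0.09, -0.08], [-0.12, -0.1]]
```

Call:
play_rows:
  rows:
    - [15,0,0,0.03,0]
    - [15,0,0,0.05,0]

```text
time: 8.57
eef_pos: [0.5364, 0.2799, 0.1244]
tool_rot: [0.08, 0.997, 0.0, 0.0]
wrist_force: [0.4, 0.8, 1.3]
gripper_width: 0.317
```

Call:
play_rows:
  rows:
    - [15,-0.03,-0.02,0,0]
    - [15,-0.05,-0.04,0,0]
    - [15,-0.07,-0.06,0,0]
    - [15,-0.09,-0.08,0,0]
    - [15,-0.12,-0.1,0,0]

```text
time: 9.2
eef_pos: [0.5389, 0.2769, 0.1244]
tool_rot: [0.08, 0.997, 0.0, 0.0]
wrist_force: [0.7, 3.2, 1.0]
gripper_width: 0.319
```

Call:
play_rows:
  rows:
    - [15,-0.02,-0.02,0,0]
    - [15,-0.05,-0.03,0,0]
    - [15,-0.08,-0.05,0,0]
    - [15,-0.1,-0.06,0,0]
    - [15,-0.13,-0.08,0,0]

```text
time: 9.82
eef_pos: [0.5417, 0.2745, 0.1243]
tool_rot: [0.08, 0.997, 0.0, -0.0]
wrist_force: [-0.7, 5.4, 1.1]
gripper_width: 0.318
```

Run:
```python
from sl import *
where(); print(sleeve()); where()
```

```text
t 9.82 off mm 21.88 ang from mark 19.9 tcp z 0.1243 F [-0.67  5.37  1.09]
(131, array([0.086 , 0.0866, 0.087 ]))
t 9.88 off mm 21.88 ang from mark 20.3 tcp z 0.1243 F [0.41 3.88 1.22]
```

Call:
play_rows:
  rows:
    - [15,-0.03,-0.01,0,0]
    - [15,-0.06,-0.02,0,0]
    - [15,-0.08,-0.04,0,0]
    - [15,-0.11,-0.05,0,0]
    - [15,-0.14,-0.05,0,0]

```text
time: 10.5
eef_pos: [0.545, 0.2725, 0.1243]
tool_rot: [0.08, 0.997, -0.0, -0.0]
wrist_force: [-0.5, 3.4, 0.5]
gripper_width: 0.322
```

Call:
play_rows:
  rows:
    - [15,-0.03,-0.01,0,0]
    - [15,-0.06,-0.02,0,0]
    - [15,-0.09,-0.03,0,0]
    - [15,-0.12,-0.03,0,0]
    - [15,-0.15,-0.03,0,0]

```text
time: 11.12
eef_pos: [0.5486, 0.2711, 0.1243]
tool_rot: [0.08, 0.997, -0.0, -0.0]
wrist_force: [-0.7, 2.7, 0.8]
gripper_width: 0.32
```

Call:
play_rows:
  rows:
    - [15,-0.03,-0.01,0,0]
    - [15,-0.06,-0.01,0,0]
    - [15,-0.1,-0.01,0,0]
    - [15,-0.13,-0.01,0,0]
    - [15,-0.16,-0.01,0,0]

```text
time: 11.75
eef_pos: [0.5524, 0.2704, 0.1243]
tool_rot: [0.08, 0.997, -0.0, -0.0]
wrist_force: [-2.4, 2.5, 0.3]
gripper_width: 0.32
```

Run:
```python
from sl import *
where(); print(sleeve()); where()
```

```text
t 11.75 off mm 21.96 ang from mark 50.3 tcp z 0.1243 F [-2.37  2.52  0.33]
(122, array([0.0862, 0.0867, 0.0871]))
t 11.8 off mm 21.95 ang from mark 50.5 tcp z 0.1243 F [-2.34  2.96  1.16]
```

Call:
play_rows:
  rows:
    - [15,-0.03,0,0,0]
    - [15,-0.06,0.01,0,0]
    - [15,-0.09,0.01,0,0]
    - [15,-0.12,0.02,0,0]
    - [15,-0.15,0.03,0,0]

```text
time: 12.42
eef_pos: [0.5564, 0.2705, 0.1244]
tool_rot: [0.08, 0.997, -0.0, 0.0]
wrist_force: [-2.5, 3.5, 1.5]
gripper_width: 0.323
```

Call:
play_rows:
  rows:
    - [15,-0.03,0,0,0]
    - [15,-0.06,0.01,0,0]
    - [15,-0.09,0.02,0,0]
    - [15,-0.12,0.03,0,0]
    - [15,-0.14,0.04,0,0]

```text
time: 13.05
eef_pos: [0.56, 0.2709, 0.1243]
tool_rot: [0.08, 0.997, -0.0, 0.0]
wrist_force: [-1.9, 1.4, 0.2]
gripper_width: 0.321
```

Call:
play_rows:
  rows:
    - [15,-0.03,0.02,0,0]
    - [15,-0.06,0.03,0,0]
    - [15,-0.09,0.05,0,0]
    - [15,-0.11,0.06,0,0]
    - [15,-0.14,0.08,0,0]

```text
time: 13.68
eef_pos: [0.5636, 0.2724, 0.1243]
tool_rot: [0.08, 0.997, -0.0, -0.0]
wrist_force: [-2.9, 1.1, 0.7]
gripper_width: 0.321
```

Call:
play_rows:
  rows:
    - [15,-0.02,0.02,0,0]
    - [15,-0.05,0.03,0,0]
    - [15,-0.07,0.05,0,0]
    - [15,-0.1,0.07,0,0]
    - [15,-0.12,0.09,0,0]

```text
time: 14.3
eef_pos: [0.5671, 0.2741, 0.1244]
tool_rot: [0.08, 0.997, -0.0, -0.0]
wrist_force: [-4.0, 1.1, 0.7]
gripper_width: 0.32
```

Run:
```python
from sl import *
where(); print(sleeve()); where()
```

```text
t 14.3 off mm 22.16 ang from mark 90.4 tcp z 0.1244 F [-4.    1.06  0.72]
(102, array([0.0861, 0.0866, 0.087 ]))
t 14.35 off mm 22.16 ang from mark 90.7 tcp z 0.1244 F [-3.66  1.21  1.63]
```

Depression is steady at about 3.4 mm, so I'll continue.

Call:
play_rows:
  rows:
    - [15,-0.02,0.03,0,0]
    - [15,-0.04,0.05,0,0]
    - [15,-0.06,0.07,0,0]
    - [15,-0.08,0.09,0,0]
    - [15,-0.1,0.12,0,0]

```text
time: 14.98
eef_pos: [0.5701, 0.2767, 0.1244]
tool_rot: [0.08, 0.997, -0.0, 0.0]
wrist_force: [-2.9, 0.2, 0.5]
gripper_width: 0.319
```

Call:
play_rows:
  rows:
    - [15,-0.02,0.02,0,0]
    - [15,-0.03,0.05,0,0]
    - [15,-0.05,0.08,0,0]
    - [15,-0.06,0.1,0,0]
    - [15,-0.08,0.13,0,0]

```text
time: 15.6
eef_pos: [0.5724, 0.2795, 0.1243]
tool_rot: [0.08, 0.997, -0.0, -0.0]
wrist_force: [-4.4, -0.5, 0.4]
gripper_width: 0.322
```

Call:
play_rows:
  rows:
    - [15,-0.01,0.03,0,0]
    - [15,-0.02,0.06,0,0]
    - [15,-0.04,0.08,0,0]
    - [15,-0.05,0.11,0,0]
    - [15,-0.05,0.14,0,0]

```text
time: 16.23
eef_pos: [0.5744, 0.2829, 0.1244]
tool_rot: [0.08, 0.997, -0.0, 0.0]
wrist_force: [-2.6, -1.4, 1.1]
gripper_width: 0.32
```

Call:
play_rows:
  rows:
    - [15,-0.01,0.03,0,0]
    - [15,-0.02,0.06,0,0]
    - [15,-0.03,0.09,0,0]
    - [15,-0.03,0.12,0,0]
    - [15,-0.03,0.15,0,0]

```text
time: 16.85
eef_pos: [0.5757, 0.2865, 0.1244]
tool_rot: [0.08, 0.997, 0.0, 0.0]
wrist_force: [-1.9, -1.1, 1.2]
gripper_width: 0.315
```

Run:
```python
from sl import *
where(); print(sleeve()); where()
```

```text
t 16.85 off mm 22.1 ang from mark 130.2 tcp z 0.1244 F [-1.88 -1.1   1.18]
(96, array([0.0864, 0.0868, 0.0873]))
t 16.9 off mm 22.07 ang from mark 130.5 tcp z 0.1244 F [-2.16 -0.34  0.81]
```

Call:
play_rows:
  rows:
    - [15,-0.01,0.03,0,0]
    - [15,-0.01,0.06,0.01,0]
    - [15,-0.01,0.1,0.01,0]
    - [15,-0.01,0.13,0.02,0]
    - [15,-0.01,0.16,0.02,0]

```text
time: 17.52
eef_pos: [0.5764, 0.2902, 0.1238]
tool_rot: [0.08, 0.997, -0.0, -0.0]
wrist_force: [-3.7, -2.7, 1.1]
gripper_width: 0.319
```

Call:
play_rows:
  rows:
    - [15,0,0.03,0,0]
    - [15,0.01,0.06,0,0]
    - [15,0.01,0.09,0,0]
    - [15,0.02,0.12,0,0]
    - [15,0.03,0.15,0,0]

```text
time: 18.15
eef_pos: [0.5764, 0.2942, 0.1239]
tool_rot: [0.08, 0.997, 0.0, 0.0]
wrist_force: [-3.2, -2.3, 1.2]
gripper_width: 0.322
```

Call:
play_rows:
  rows:
    - [15,0,0.03,0,0]
    - [15,0.01,0.06,0,0]
    - [15,0.02,0.09,0,0]
    - [15,0.03,0.12,0,0]
    - [15,0.04,0.14,0,0]

```text
time: 18.77
eef_pos: [0.576, 0.2979, 0.1239]
tool_rot: [0.08, 0.997, 0.0, 0.0]
wrist_force: [-1.6, -2.0, 1.1]
gripper_width: 0.32
```

Call:
play_rows:
  rows:
    - [15,0.02,0.03,0,0]
    - [15,0.03,0.06,0,0]
    - [15,0.05,0.09,0,0]
    - [15,0.06,0.11,0,0]
    - [15,0.08,0.14,0,0]

```text
time: 19.4
eef_pos: [0.5745, 0.3014, 0.1238]
tool_rot: [0.08, 0.997, -0.0, -0.0]
wrist_force: [-2.0, -4.4, 1.6]
gripper_width: 0.318
```

Run:
```python
from sl import *
where(); print(sleeve()); where()
```

```text
t 19.4 off mm 22.07 ang from mark 170.0 tcp z 0.1238 F [-2.   -4.37  1.63]
(65, array([0.0859, 0.0863, 0.0868]))
t 19.45 off mm 22.09 ang from mark 170.4 tcp z 0.1238 F [-1.   -3.28  1.11]
```

Call:
play_rows:
  rows:
    - [15,0.02,0.02,0,0]
    - [15,0.03,0.05,0,0]
    - [15,0.05,0.07,0,0]
    - [15,0.07,0.1,0,0]
    - [15,0.09,0.12,0,0]

```text
time: 20.08
eef_pos: [0.5727, 0.305, 0.1238]
tool_rot: [0.08, 0.997, 0.0, 0.0]
wrist_force: [-1.3, -4.4, 1.6]
gripper_width: 0.319
```

Call:
play_rows:
  rows:
    - [15,0.03,0.02,0,0]
    - [15,0.05,0.04,0,0]
    - [15,0.07,0.06,0,0]
    - [15,0.09,0.08,0,0]
    - [15,0.12,0.1,0,0]

```text
time: 20.7
eef_pos: [0.5702, 0.3079, 0.1239]
tool_rot: [0.08, 0.997, 0.0, 0.0]
wrist_force: [-1.1, -3.2, 0.8]
gripper_width: 0.323
```

Call:
play_rows:
  rows:
    - [15,0.02,0.02,0,0]
    - [15,0.05,0.03,0,0]
    - [15,0.08,0.05,0,0]
    - [15,0.1,0.06,0,0]
    - [15,0.13,0.08,0,0]

```text
time: 21.32
eef_pos: [0.5673, 0.3102, 0.1239]
tool_rot: [0.08, 0.997, -0.0, 0.0]
wrist_force: [0.2, -5.5, 0.9]
gripper_width: 0.319
```

Call:
play_rows:
  rows:
    - [15,0.03,0.01,0,0]
    - [15,0.06,0.02,0,0]
    - [15,0.08,0.04,0,0]
    - [15,0.11,0.05,0,0]
    - [15,0.14,0.05,0,0]

```text
time: 21.95
eef_pos: [0.564, 0.3122, 0.1239]
tool_rot: [0.08, 0.997, 0.0, 0.0]
wrist_force: [0.8, -3.6, 0.7]
gripper_width: 0.321
```

Run:
```python
from sl import *
where(); print(sleeve()); where()
```

```text
t 21.95 off mm 22.1 ang from mark 209.7 tcp z 0.1239 F [ 0.79 -3.57  0.69]
(46, array([0.085 , 0.0856, 0.086 ]))
t 22.0 off mm 22.11 ang from mark 210.0 tcp z 0.1239 F [-0.13 -3.37  2.02]
```

Call:
play_rows:
  rows:
    - [15,0.03,0.01,0,0]
    - [15,0.06,0.02,-0.01,0]
    - [15,0.09,0.03,-0.01,0]
    - [15,0.12,0.03,-0.02,0]
    - [15,0.15,0.03,-0.02,0]

```text
time: 22.62
eef_pos: [0.5604, 0.3136, 0.1244]
tool_rot: [0.08, 0.997, 0.0, 0.0]
wrist_force: [0.8, -2.6, 1.4]
gripper_width: 0.32
```

Call:
play_rows:
  rows:
    - [15,0.03,0.01,0,0]
    - [15,0.06,0.01,0,0]
    - [15,0.1,0.01,0,0]
    - [15,0.13,0.01,0,0]
    - [15,0.16,0.01,0,0]

```text
time: 23.25
eef_pos: [0.5566, 0.3143, 0.1244]
tool_rot: [0.08, 0.997, -0.0, 0.0]
wrist_force: [3.0, -4.0, 1.7]
gripper_width: 0.32
```

Call:
play_rows:
  rows:
    - [15,0.03,0,0,0]
    - [15,0.06,-0.01,0,0]
    - [15,0.09,-0.01,0,0]
    - [15,0.12,-0.02,0,0]
    - [15,0.15,-0.03,0,0]

```text
time: 23.88
eef_pos: [0.5526, 0.3143, 0.1244]
tool_rot: [0.08, 0.997, 0.0, -0.0]
wrist_force: [2.0, -3.3, 1.1]
gripper_width: 0.32
```

Run:
```python
from sl import *
where(); print(sleeve()); where()
p,d=get_image("side");cv2.imwrite("pics/s8z.png",cv2.resize(p[60:200,130:240,::-1],None,fx=4,fy=4,interpolation=0))
```

```text
t 23.88 off mm 22.03 ang from mark 240.1 tcp z 0.1244 F [ 2.03 -3.27  1.09]
(52, array([0.0854, 0.086 , 0.0864]))
t 23.93 off mm 22.02 ang from mark 240.4 tcp z 0.1244 F [ 1.61 -3.12  1.28]
```

View pics/s8z.png

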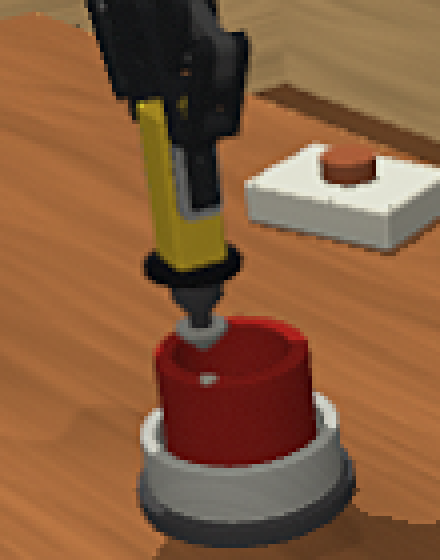

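The cone is riding the far-left edge at about 240°, with the sleeve about 4 mm down. I'll continue.

Call:
play_rows:
  rows:
    - [15,0.03,0,0,0]
    - [15,0.06,-0.01,0,0]
    - [15,0.09,-0.02,0,0]
    - [15,0.12,-0.03,0,0]
    - [15,0.14,-0.04,0,0]

```text
time: 24.6
eef_pos: [0.549, 0.3138, 0.1243]
tool_rot: [0.08, 0.997, 0.0, -0.0]
wrist_force: [1.2, -2.8, 1.0]
gripper_width: 0.317
```

Call:
play_rows:
  rows:
    - [15,0.03,-0.02,0,0]
    - [15,0.06,-0.03,0,0]
    - [15,0.09,-0.05,0,0]
    - [15,0.11,-0.06,0,0]
    - [15,0.14,-0.08,0,0]

```text
time: 25.22
eef_pos: [0.5454, 0.3124, 0.1244]
tool_rot: [0.08, 0.997, 0.0, 0.0]
wrist_force: [3.8, -2.0, 0.9]
gripper_width: 0.318
```

Call:
play_rows:
  rows:
    - [15,0.02,-0.02,0,0]
    - [15,0.05,-0.03,0,0]
    - [15,0.07,-0.05,0,0]
    - [15,0.1,-0.07,0,0]
    - [15,0.12,-0.09,0,0]

```text
time: 25.85
eef_pos: [0.5419, 0.3106, 0.1244]
tool_rot: [0.08, 0.997, 0.0, -0.0]
wrist_force: [4.2, -1.0, 0.5]
gripper_width: 0.32
```

Call:
play_rows:
  rows:
    - [15,0.02,-0.03,0,0]
    - [15,0.04,-0.05,0,0]
    - [15,0.06,-0.07,0,0]
    - [15,0.08,-0.09,0,0]
    - [15,0.1,-0.12,0,0]

```text
time: 26.48
eef_pos: [0.539, 0.308, 0.1244]
tool_rot: [0.08, 0.997, 0.0, -0.0]
wrist_force: [2.5, -0.3, 1.3]
gripper_width: 0.319
```

Run:
```python
from sl import *
where(); print(sleeve()); where()
```

```text
t 26.48 off mm 22.03 ang from mark 279.9 tcp z 0.1244 F [ 2.51 -0.28  1.3 ]
(78, array([0.0856, 0.0861, 0.0865]))
t 26.52 off mm 22.02 ang from mark 280.3 tcp z 0.1243 F [ 2.24 -2.22  1.1 ]
```

Call:
play_rows:
  rows:
    - [15,0.02,-0.02,0,0]
    - [15,0.03,-0.05,0,0]
    - [15,0.05,-0.08,0,0]
    - [15,0.06,-0.1,0,0]
    - [15,0.08,-0.13,0,0]

```text
time: 27.15
eef_pos: [0.5367, 0.3052, 0.1244]
tool_rot: [0.08, 0.997, 0.0, 0.0]
wrist_force: [4.1, 0.1, 1.0]
gripper_width: 0.32
```

Call:
play_rows:
  rows:
    - [15,0.01,-0.03,0,0]
    - [15,0.02,-0.06,0,0]
    - [15,0.04,-0.08,0,0]
    - [15,0.05,-0.11,0,0]
    - [15,0.05,-0.14,0,0]

```text
time: 27.78
eef_pos: [0.5347, 0.3018, 0.1244]
tool_rot: [0.08, 0.997, 0.0, -0.0]
wrist_force: [3.5, 0.8, 1.9]
gripper_width: 0.32
```

Call:
play_rows:
  rows:
    - [15,0.01,-0.03,0,0]
    - [15,0.02,-0.06,0,0]
    - [15,0.03,-0.09,0,0]
    - [15,0.03,-0.12,0,0]
    - [15,0.03,-0.15,0,0]

```text
time: 28.4
eef_pos: [0.5333, 0.2983, 0.1243]
tool_rot: [0.08, 0.997, -0.0, -0.0]
wrist_force: [2.9, 0.2, 1.3]
gripper_width: 0.32
```

Call:
play_rows:
  rows:
    - [15,0.01,-0.03,0,0]
    - [15,0.01,-0.06,0,0]
    - [15,0.01,-0.1,0,0]
    - [15,0.01,-0.13,0,0]
    - [15,0.01,-0.16,0,0]

```text
time: 29.02
eef_pos: [0.5326, 0.2944, 0.1244]
tool_rot: [0.08, 0.997, 0.0, 0.0]
wrist_force: [3.1, 2.4, 1.1]
gripper_width: 0.317
```

Run:
```python
from sl import *
where(); print(sleeve()); where()
```

```text
t 29.02 off mm 21.92 ang from mark 319.9 tcp z 0.1244 F [3.06 2.39 1.05]
(93, array([0.0861, 0.0865, 0.0869]))
t 29.07 off mm 21.91 ang from mark 320.2 tcp z 0.1244 F [3.76 1.54 1.  ]
```

Next is the run to 360° plus about 4° of overlap, so the mark is closed.

Call:
play_rows:
  rows:
    - [15,0,-0.03,0,0]
    - [15,-0.01,-0.06,0,0]
    - [15,-0.01,-0.09,0,0]
    - [15,-0.02,-0.12,0,0]
    - [15,-0.03,-0.15,0,0]

```text
time: 29.7
eef_pos: [0.5327, 0.2905, 0.1243]
tool_rot: [0.08, 0.997, -0.0, -0.0]
wrist_force: [2.8, 3.6, 1.7]
gripper_width: 0.32
```

Call:
play_rows:
  rows:
    - [15,0,-0.03,0,0]
    - [15,-0.01,-0.06,0,0]
    - [15,-0.02,-0.09,0,0]
    - [15,-0.03,-0.12,0,0]
    - [15,-0.04,-0.14,0,0]

```text
time: 30.32
eef_pos: [0.5331, 0.2869, 0.1243]
tool_rot: [0.08, 0.997, -0.0, -0.0]
wrist_force: [1.7, 2.7, 0.6]
gripper_width: 0.313
```

Call:
play_rows:
  rows:
    - [15,-0.02,-0.03,0,0]
    - [15,-0.03,-0.06,0,0]
    - [15,-0.05,-0.09,0,0]
    - [15,-0.06,-0.11,0,0]
    - [15,-0.08,-0.14,0,0]

```text
time: 30.95
eef_pos: [0.5345, 0.2832, 0.1244]
tool_rot: [0.08, 0.997, 0.0, -0.0]
wrist_force: [2.4, 4.4, 0.3]
gripper_width: 0.321
```

Call:
play_rows:
  rows:
    - [15,-0.02,-0.02,0,0]
    - [15,-0.03,-0.05,0,0]
    - [15,-0.05,-0.07,0,0]
    - [15,-0.07,-0.1,0,0]
    - [15,-0.09,-0.12,0,0]

```text
time: 31.58
eef_pos: [0.5363, 0.2798, 0.1244]
tool_rot: [0.08, 0.997, -0.0, -0.0]
wrist_force: [1.2, 3.8, 0.4]
gripper_width: 0.321
```

Call:
play_rows:
  rows:
    - [15,-0.03,-0.02,0,0]
    - [15,-0.05,-0.04,0,0]
    - [15,-0.05,-0.04,0,0]

```text
time: 31.95
eef_pos: [0.5374, 0.2785, 0.1243]
tool_rot: [0.08, 0.997, -0.0, -0.0]
wrist_force: [2.0, 1.8, 1.6]
gripper_width: 0.317
```

Run:
```python
from sl import *
where(); print(sleeve()); where()
p,d=get_image("side");cv2.imwrite("pics/s9z.png",cv2.resize(p[60:200,130:240,::-1],None,fx=4,fy=4,interpolation=0))
```

```text
t 31.95 off mm 21.89 ang from mark 4.5 tcp z 0.1243 F [2.   1.82 1.56]
(122, array([0.0857, 0.0861, 0.0866]))
t 32.0 off mm 21.9 ang from mark 4.6 tcp z 0.1243 F [1.73 2.02 0.95]
```

View pics/s9z.png

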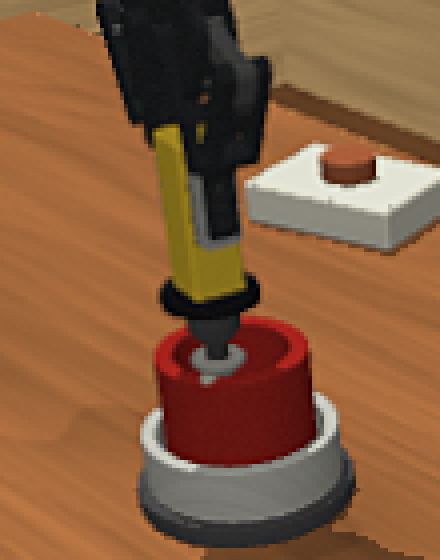

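Call:
play_rows:
  rows:
    - [15,0,0,-0.2,0]
    - [15,0,0,-0.6,0]
    - [15,0,0,-1.2,0]
    - [15,0,0,-1.9,0]
    - [15,0,0,-2.4,0]

```text
time: 32.67
eef_pos: [0.5376, 0.2787, 0.1862]
tool_rot: [0.08, 0.997, 0.0, 0.001]
wrist_force: [-0.0, -0.6, -2.0]
gripper_width: 0.316
```

Run:
```python
from sl import *
where(); print(sleeve()); go(.4621,-.1889,.1833,80.82)
```

```text
t 32.67 off mm 21.58 ang from mark 4.4 tcp z 0.1862 F [-0.   -0.6  -1.96]
(167, array([0.0893, 0.0899, 0.0903]))
pos [0.538  0.2789 0.1877] yaw_y 80.86 shift [  0.024 -18.958   0.144] turn 0.004017931063987135 F [0.23 0.05 0.11] t 32.725 w 0.316
```

The sleeve sprang back to 0.0893. Now I'll take the tool back to the stand.

Call:
play_rows:
  rows:
    - [15,0,-1.2,0,0]
    - [15,0,-3.2,0,0]
    - [15,0,-5.4,0,0]
    - [15,0,-7.6,0,0]
    - [15,0,-9.6,0,0]

```text
time: 33.35
eef_pos: [0.4986, 0.0401, 0.1845]
tool_rot: [0.08, 0.997, -0.0, 0.0]
wrist_force: [0.6, -0.0, -1.2]
gripper_width: 0.32
```

Call:
play_rows:
  rows:
    - [15,0,-2.0,0,0]
    - [15,0,-4.2,0,0]
    - [15,0,-6.4,0,0]
    - [15,0,-8.4,0,0]
    - [15,0.02,-9.36,0,0]

```text
time: 33.98
eef_pos: [0.4608, -0.1914, 0.1845]
tool_rot: [0.081, 0.997, -0.0, -0.0]
wrist_force: [-0.2, 0.3, -1.6]
gripper_width: 0.317
```

Call:
play_rows:
  rows:
    - [15,0,0,0,0]
    - [15,0,0,0,0]
    - [15,0,0,0,0]

```text
time: 34.35
eef_pos: [0.4618, -0.1884, 0.1844]
tool_rot: [0.079, 0.997, 0.0, 0.0]
wrist_force: [0.3, -0.6, -1.1]
gripper_width: 0.319
```

Run:
```python
from h import *
go(.4621,-.1889,.0604,80.82)
s=state();r=R.from_quat(s['tool_rot'])
for n in("wrist","side"):
    c=get_calibration(n);p,d=get_image(n);cv2.imwrite(f"pics/{n}10.png",p[:,:,::-1])
    if n=="wrist":
        u,v,P=cloud(c,d);q=r.inv().apply(P-s['eef_pos']);hsv=cv2.cvtColor(p,cv2.COLOR_RGB2HSV)[v,u].astype(int)
        ye=(hsv[:,0]>20)&(hsv[:,0]<34)&(hsv[:,1]>150)&(hsv[:,2]>100)&(np.abs(q[:,0])<.03)&(np.abs(q[:,1])<.03)
        Q=q[ye&(q[:,2]<-.078)];print('top z',np.median(Q[:,2]),Q.min(0),Q.max(0))
        Q=q[ye&(q[:,2]>-.07)&(q[:,2]<-.01)];print('face',np.polyfit(Q[:,2],Q[:,0],1))
    else: print(proj(c,[s['eef_pos']+r.apply([0,0,.0454]),[.462,-.1888,.06]]))
go(.4621,-.1889,.0604,80.82)
```

```text
pos [ 0.4618 -0.1884  0.1844] yaw_y 80.92 shift [-0.015 -0.016  4.961] turn 0.010499795048644955 F [ 0.34 -0.64 -1.09] t 34.35 w 0.319
top z -0.08493921936537367 [-0.01337257 -0.01543365 -0.10786633] [ 0.01494025  0.01232148 -0.07800542]
face [-0.001222    0.01348393]
[[352.23103222 252.97534165]
 [346.69740308 297.3768063 ]]
pos [ 0.4618 -0.1886  0.1844] yaw_y 80.92 shift [-0.015 -0.011  4.96 ] turn 0.010109440826515482 F [-0.07  0.1  -2.74] t 34.45 w 0.319
```

View pics/side10.png

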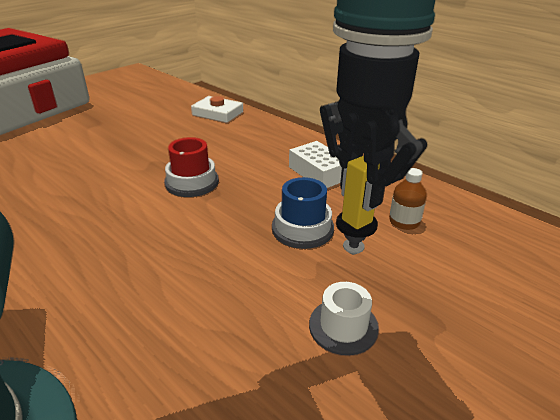

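Call:
play_rows:
  rows:
    - [15,0,0,0.6,0]
    - [15,0,0,1.4,0]
    - [15,0,0,2.2,0]
    - [15,0,0,3.0,0]
    - [15,0,0,3.6,0]

```text
time: 35.08
eef_pos: [0.4612, -0.1891, 0.0926]
tool_rot: [0.08, 0.997, 0.0, -0.001]
wrist_force: [0.1, -0.6, -1.9]
gripper_width: 0.318
```

Call:
play_rows:
  rows:
    - [15,0,0,0.4,0]
    - [15,0,0,0.8,0]
    - [15,0,0,1.1,0]
    - [15,0,0,1.26,0]
    - [15,0,0,1.3,0]

```text
time: 35.7
eef_pos: [0.4616, -0.1893, 0.0618]
tool_rot: [0.08, 0.997, -0.0, 0.0]
wrist_force: [-1.0, -0.1, -1.9]
gripper_width: 0.322
```

Call:
play_rows:
  rows:
    - [15,0,0,0.02,0]
    - [15,0,0,0.04,0]
    - [15,0,0,0.05,0]

```text
time: 36.08
eef_pos: [0.4616, -0.1893, 0.0607]
tool_rot: [0.08, 0.997, -0.0, 0.0]
wrist_force: [0.8, -0.2, -1.3]
gripper_width: 0.318
```

Run:
```python
from h import *
go(.4621,-.1889,.0604,80.82)
p,d=get_image("side");cv2.imwrite("pics/s11z.png",cv2.resize(p[150:340,270:430,::-1],None,fx=3,fy=3,interpolation=0))
go(.4621,-.1889,.0604,80.82)
```

```text
pos [ 0.4616 -0.1893  0.0607] yaw_y 80.86 shift [-0.016  0.018  0.013] turn 0.0037757904160230283 F [ 0.79 -0.24 -1.27] t 36.075 w 0.318
pos [ 0.4616 -0.1893  0.0607] yaw_y 80.86 shift [-0.017  0.018  0.011] turn 0.0037073624380298043 F [-0.22 -0.45 -2.45] t 36.125 w 0.318
```

View pics/s11z.png

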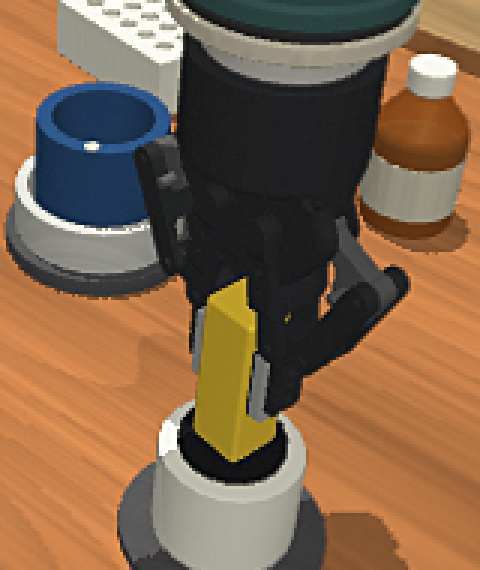

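Call:
play_rows:
  rows:
    - [15,0,0,0.02,0]
    - [15,0,0,0.03,0]
    - [15,0,0,0.03,0]

```text
time: 36.5
eef_pos: [0.4617, -0.1893, 0.0604]
tool_rot: [0.08, 0.997, -0.0, 0.0]
wrist_force: [-2.3, 1.3, 4.6]
gripper_width: 0.321
```

Call:
play_rows:
  rows:
    - [15,0,0,0.01,0]
    - [15,0,0,0.02,0]
    - [15,0,0,0.02,0]

```text
time: 36.88
eef_pos: [0.4618, -0.1893, 0.0604]
tool_rot: [0.08, 0.997, -0.0, 0.0]
wrist_force: [-4.7, 2.7, 10.6]
gripper_width: 0.32
```

Seated: the force has risen. I'll back off the last step and open.

Call:
play_rows:
  rows:
    - [15,0,0,-0.04,0]
    - [20,0,0,-0.04,0]
    - [30,0,0,-0.04,0]
    - [40,0,0,-0.04,0]
    - [50,0,0,-0.04,0]

```text
time: 37.5
eef_pos: [0.4616, -0.1892, 0.0604]
tool_rot: [0.08, 0.997, -0.0, -0.0]
wrist_force: [-0.3, -0.1, -1.1]
gripper_width: 0.585
```

Call:
play_rows:
  rows:
    - [70,0,0,0,0]
    - [85,0,0,0,0]
    - [85,0,0,0,0]
    - [85,0,0,0,0]
    - [85,0,0,0,0]

```text
time: 38.12
eef_pos: [0.4616, -0.1892, 0.0603]
tool_rot: [0.08, 0.997, -0.0, 0.0]
wrist_force: [-0.6, 0.0, -0.1]
gripper_width: 0.994
```

Run:
```python
from h import *
go(.4621,-.1889,.0604,80.82)
p,d=get_image("side");cv2.imwrite("pics/s12z.png",cv2.resize(p[150:340,270:430,::-1],None,fx=3,fy=3,interpolation=0))
```

```text
pos [ 0.4616 -0.1892  0.0603] yaw_y 80.86 shift [-0.018  0.017 -0.002] turn 0.0039834042044503805 F [-0.62  0.02 -0.14] t 38.125 w 0.994
```

View pics/s12z.png

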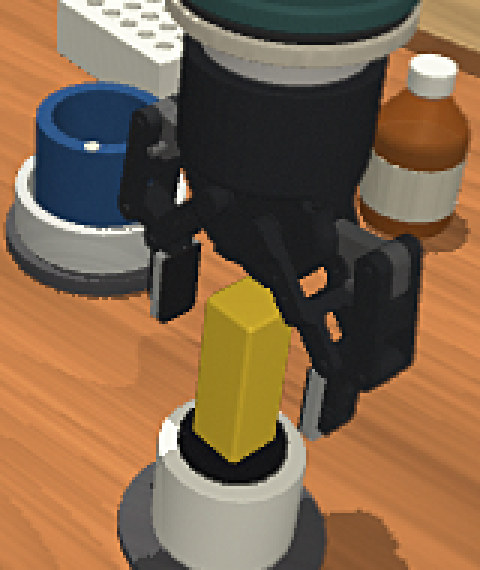

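The tool stands upright and both fingers are clear of it. I'll retreat straight up.

Call:
play_rows:
  rows:
    - [85,0,0,-0.5,0]
    - [85,0,0,-1.6,0]
    - [85,0,0,-3.0,0]
    - [85,0,0,-4.6,0]
    - [85,0,0,-6.0,0]

```text
time: 38.8
eef_pos: [0.4616, -0.1892, 0.2129]
tool_rot: [0.08, 0.997, -0.0, 0.001]
wrist_force: [0.6, -0.1, -0.4]
gripper_width: 0.995
```

Call:
play_rows:
  rows:
    - [85,0,0,0,0]
    - [85,0,0,0,0]
    - [85,0,0,0,0]
    - [85,0,0,0,0]
    - [85,0,0,0,0]

```text
time: 39.42
eef_pos: [0.4615, -0.1892, 0.21]
tool_rot: [0.08, 0.997, 0.0, -0.0]
wrist_force: [0.1, -0.3, 0.1]
gripper_width: 0.999
```

Run:
```python
from sl import *
print(sleeve());where()
p,d=get_image("side");cv2.imwrite("pics/s13.png",p[:,:,::-1])
u,v,P=cloud(get_calibration("side"),d);h,s,V=cv2.cvtColor(p,cv2.COLOR_RGB2HSV)[v,u].astype(int).T
q=P[(h>20)&(h<34)&(s>150)&(P[:,0]>.4)&(P[:,1]<-.1)&(P[:,2]>.138)];print('tool top',q.mean(0),np.percentile(q[:,2],90))
```

```text
(212, array([0.0894, 0.0899, 0.0904]))
t 39.48 off mm 490.38 ang from mark 44.6 tcp z 0.2101 F [ 0.05 -0.14  0.91]
tool top [ 0.45768416 -0.19185369  0.14424052] 0.14611524560303935
```

View pics/s13.png

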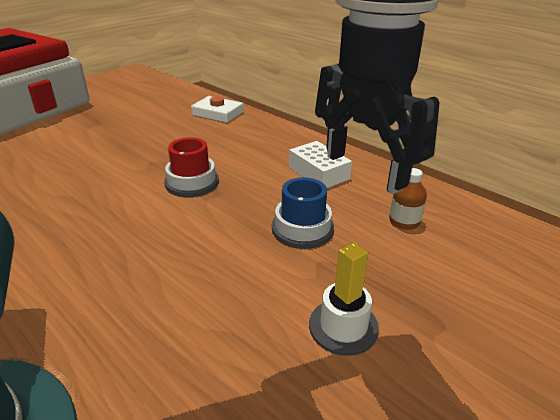

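The tool is upright in its stand at its original height. The gripper is clear, the red sleeve is back up and the blue sleeve hasn't moved.

```bash
python3 -c "
from rig import *
print(close_job())"
```

```text
the job is handed in; nothing more can be done
None
```

I took the deburrer from its stand and ran its cone once anticlockwise round the red sleeve's inner edge. It started at the white mark and finished about 4° past it. I then put the tool back in its stand, let go, and handed the job in at about 39.5 s of the 64 s allowed.

- **Speed and pressure:** the lap took about 23 s. In the side camera the sleeve was 3.2–4.5 mm down through the lap. The 4.5 mm reading, near 210°, came from few pixels. It was 2.6 mm down at first contact, before I pressed a little further.
- **Path:** the tool's axis stayed 21.9–22.2 mm from the bore axis I measured.
- **Last checks:**
  - The tool is upright, with its top at the same height as before the job (about 146 mm).
  - The gripper is clear of everything.
  - The red rim sprang back to its starting height.
  - The blue sleeve looks unmoved.

Some measurements disagreed:

- **Finger position:** both cameras showed the open fingertips about 46 mm behind the reported TCP, not the stated 13 mm. I set the grasp height from the pictures instead.
- **Camera positions:** the cameras differed by 2–3 mm in y. I used the wrist camera's values, corrected by centring on the gripped handle.
- **Seating force:** the wrist force briefly reached about 11 N as the guard met the stand. I backed off before opening.

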